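# Load the setting disc into the bench thickness gauge

### The job

Set up the bench thickness gauge: slide the larger steel disc across the gauge's plate, without lifting it off the plate, until it drops flat into the shallow round pocket under the gauge head, and then press the retaining clip beside the pocket fully down until it is home over the disc's rim. Do not knock the gauge head, which hangs low over the pocket, and leave the smaller disc and the feeler gauge on the plate where they lie.

Things in the scene. Friction and masses are not known exactly. Their poses are not given: they have to be found in the camera images.
- disc_center (a point): Centre (half-way up) of the larger plain steel disc: 54 mm in diameter, 10 mm thick, about 0.18 kg, lying loose on the gauge's plate; it slides easily. Its z axis is the disc's axis.
- small_disc_center (a point): Centre (half-way up) of the smaller steel disc, 36 mm in diameter, 10 mm thick, loose on the plate beside the larger one. To be left alone.
- pocket (a point): Centre of the floor of the round pocket in the gauge's plate: 57 mm wide, 4 mm deep, small chamfer, bright floor. Axes are the gauge's: x from the plate's open edge (towards the robot) to its far edge, y towards the column, z up. The plate's top face is 4 mm above this point. A seated disc's centre is 5 mm above this point, its top 6 mm above the plate.
- gauge: The fixed bench gauge. Origin: centre of the underside of its square dark steel plate, 240 x 240 x 20 mm (top face at z = 20 mm); axes as the pocket's, which is at x = 50, y = 0 mm. From the pocket to the open edge at x = -120 it carries only the two discs. A column, 28 mm thick (foot collar 44 mm) and 260 mm high, stands on it at x = 50, y = 100 mm.
- gauge_head: Fixed head hanging over the pocket on an arm from the column; origin on the plate's top at the pocket's centre. Housing 44 (x) by 56 mm (y), 75 to 175 mm above the plate; a thin spindle with a 16 mm foot hangs to 45 mm above it; the arm's underside is at 122 mm. An upright gripper will not fit at the pocket; one tilted 25 to 45 degrees, reaching in from the open edge, will.
- clip_pad (a point): Centre of the top face of the clip's round press pad, 26 mm wide, at x = 64, y = -95 mm in the gauge's frame, beside the pocket on the side away from the column and clear of the head: it can be pressed from straight above. Its top is 28 mm above the plate's top with the clip raised, 19 mm when home.
- clip (a joint): Travel of the clip straight down, in m: 0 raised, 0.009 home against its stop. It is stiff (about 6 to 8 N) and stays where it is pushed.
- feeler: Folded feeler gauge, a flat steel bar 14 x 100 x 8 mm, loose on the plate beyond the pocket, along the far edge; origin at the centre of its underside, long along its y. To be left alone.
- clip_tip (a point): Underside of the free end of the clip's steel bar (16 mm wide, 6 mm thick), which runs from the pad along the gauge's y to over the pocket's rim, at x = 64, y = -18 mm. Raised, it is 16 mm above the plate, and the disc passes below it; home, 1 mm above a seated disc. It cannot go home over a disc that is not seated.

How it is judged (in metres and radians):
On the way, in this order (a step that is already met when the one before it is completed fails the run):
1. the larger disc lies flat in the pocket while the clip is still up (horizontal distance between disc_center and pocket below 0.0035 m and z of disc_center in the frame of pocket below 0.0065 m and angle between disc_center's own z axis and vertical below 0.05 rad and value of joint clip below 0.004 m), for 0.2 s.
2. the clip is pressed home (value of joint clip above 0.008 m), for 0.1 s.
At the end, for the whole second after the job is handed in: The larger disc rests flat in the pocket (centre within 3.5 mm of the pocket's, within 1.5 mm of its seated height, tilted less than 3 degrees), and the clip is down by more than 8 of its 9 mm (horizontal distance between disc_center and pocket below 0.0035 m and z of disc_center in the frame of pocket below 0.0065 m and angle between disc_center's own z axis and vertical below 0.05 rad and value of joint clip above 0.008 m and linear speed of disc below 0.01 m/s); the robot touches nothing.
It fails at once if the larger disc was lifted off the plate (by more than 8 mm) (z of disc_center in the frame of pocket above 0.017 m).
It fails at once if the gauge head was knocked (more than 4 N) (contact force between gauge_head and anything else above 4 N).
It fails at once if the smaller disc was moved by more than 15 mm (distance of small_disc_center from where it was at the start of the episode above 0.015 m).
It fails at once if the feeler gauge was moved by more than 15 mm (distance of feeler from where it was at the start of the episode above 0.015 m).
It also fails if it takes over 46 s, if anything falls off the work surface, if the arm or the gripper's body presses on something with over 40 N, if the wrist force passes 120 N, or if a joint passes its speed limit or range.

### The arm

A 6-joint arm with a two-finger parallel gripper is mounted at the origin on the work surface. World frame = base frame: x ahead of the robot, y to its left, z up, the work surface at z = 0. Lengths are in mm, angles in rad, forces in N, time in s.
With the tool pointing down it reaches from about 350 to 975 mm from the base axis. Payload 7.1 kg.
Tool frame: the origin (TCP) lies on the front face of the gripper's body, between the roots of the fingers; the fingertips stand 80 mm ahead of it and the grasp point (between the pads) lies 61 mm ahead of it; z points along the fingers, y is the line along which they close (so a half turn about z gives the same grasp; the last joint's range is limited). The gripper opens to 88 mm and grips with 3 to 60 N. Pads are 20 mm wide; open, the fingers measure 115 mm over their backs; the gripper's body (75 mm by 178 mm) begins 61 mm behind the grasp point.
Start: joints at [-1.143, 0.423, 1.63, -0, 1.089, -0.019], TCP at [270.066, -563.622, 302.675] pointing down, gripper open.
Joint ranges: [-3, 3], [-0.9, 2.11], [0.09, 2.58], [-1.31, 4.45], [0.11, 2.69], [-2.54, 2.54]. Speed limits (rad/s): [2.39, 2.39, 3.01, 3.14, 3.14, 3.14].

### API

Orientations are given as a rotation vector (axis times angle).
In Python, from workcell import readout, vision, close_job gives the robot as it stands.
- The arm moves only by the tool servo_tool, never from a script. Its argument "plan" is a list that holds one entry, the list of rows, each a list of 7 numbers: the gripper command: -1 is fully open, 1 is shut, values between are in proportion, then the shift along the world's x, y, z in units of 40 mm (1.0 is 40 mm), then the turn, a rotation vector about the world's x, y, z in units of 5 degrees (1.0 is 5 degrees). A call has 1 to 5 rows; each row shifts and turns the commanded pose from where the row before left it; what a row does not reach is not made up. A row lasts 1/12 s, in which the tool goes at most 41.7 mm and 7.16 degrees, less where a joint would pass 70% of its speed; a pose out of reach is approached as far as the arm can. A call is refused whole if a number of a shift passes 1 or a number of a turn 1, either way. A call with a gripper value outside its range is refused whole. The fingers move at their own pace and stop on an object; the grip force is fixed at half the most. Time passes only in rows, so rows that do not move let the fingers close. It gives the time, the measured TCP pose, the force, the opening and the grip force at its end, in the units of the state.
- readout.get_obs(): the state, without advancing time (a new reading comes with each control period).
- vision.get_image(name): name is "side" or "top" or "wrist"; returns the picture (400x640x3 uint8, red, green, blue); there is no depth.
- vision.camera_params(name): a dict with "fx", "fy", "cx", "cy" (pixels), "rvec" (rotation vector, rad) and "tvec" (3), from world to camera coordinates, as OpenCV has them; the wrist camera has in their place "hand_eye" (4x4, takes a point from camera to tool coordinates, whose origin is the TCP and whose axes are the flange's). Camera axes: x right, y down, z forward; pixel columns grow to the right and rows downward; lengths in mm; the calibration is good to about 2 mm. A picture is of the moment at which its call begins: read the wrist's pose just before it. camera_params takes no time and is no camera call.
- close_job(): hands the job in; it is judged then, once.
The state is a dict: "t": time; "qpos": joint angles; "qvel": joint speeds; "joint_torque": joint torques, N m; "ee_pos": TCP position; "orientation": TCP orientation; "ft_force": force on the tool from outside, world axes, zero at the start; "moment": the same for the moment, N m; "width": finger opening in mm; "grasp_force": force on a finger pad.
Only numpy, scipy, OpenCV 4.12 (cv2) and the standard library are available. Lean on these libraries where they do the work, as an engineer would, in place of code of your own. Each camera call takes 0.05 s, during which the arm holds its last target. There are 200 camera calls.

## Working session

There is one attempt and no reset: what is moved stays moved. The work goes in short steps, Python scripts to look and compute and a tool call to move; the robot and the scene stay as the last step left them, time stands still between calls to the robot, and variables do not carry over. Pictures are saved under pics/ and viewed, at most 12 in all, crops included, and the job is handed in when it is done.

Besides the shell and the picture viewer there is one more tool, called after "Call:" as a command line: name --argument value ..., lists and objects as JSON in quotes. servo_tool: Moves the arm, as the interface text tells. Its arguments: {"type":"object","properties":{"plan":{"type":"array"}},"required":["plan"]}

```bash
mkdir -p pics; ls
python3 - <<'E'
from workcell import readout, vision
import cv2
for n in("side","top"):
    im=vision.get_image(n); cv2.imwrite(f"pics/{n}0.png",im[:,:,::-1]); print(n,vision.camera_params(n))
print(vision.camera_params("wrist")); print(readout.get_obs())
E
```

```text
pics
side {'fx': 378.1061620976588, 'fy': 378.1061620976588, 'cx': 314.8139080470698, 'cy': 203.70767118913312, 'rvec': array([ 2.29552756, -0.64630854,  0.2903109 ]), 'tvec': array([-529.74310783,  260.59110352,  449.32251865])}
top {'fx': 439.47275606925984, 'fy': 439.47275606925984, 'cx': 317.9877479716022, 'cy': 196.52189250417987, 'rvec': array([ 2.18833661, -2.15231972,  0.14496219]), 'tvec': array([-17.61758893, 611.19618062, 655.59927937])}
{'fx': 329.5891568183166, 'fy': 329.5891568183166, 'cx': 317.3507291640374, 'cy': 197.52147520256713, 'hand_eye': array([[-3.31631749e-04, -9.60614858e-01, -2.77883043e-01,
         7.72746022e+01],
       [ 9.99999939e-01, -2.89345158e-04, -1.93183688e-04,
         1.89590790e-01],
       [ 1.05171008e-04, -2.77883090e-01,  9.60614895e-01,
        -8.15366257e+01],
       [ 0.00000000e+00,  0.00000000e+00,  0.00000000e+00,
         1.00000000e+00]])}
{'t': 0.1, 'qpos': array([-1.14299433e+00,  4.23773034e-01,  1.63062166e+00, -1.33543643e-05,
        1.08861486e+00, -1.90002895e-02]), 'qvel': array([ 0.00103949,  0.00127315, -0.00105781,  0.00011866,  0.00057312,
        0.00025105]), 'joint_torque': array([ 3.66075719e-04, -5.45615137e+01, -2.74323463e+01,  6.44714828e-02,
        1.88050914e-02, -2.82937799e-05]), 'ee_pos': array([ 269.90559627, -563.26877352,  301.97080609]), 'orientation': array([-3.06216997e+00, -6.95714703e-01,  4.69749484e-04]), 'ft_force': array([ 0.08954195, -0.36519371,  0.52234477]), 'moment': array([ 0.03492517,  0.01462011, -0.01924107]), 'grasp_force': 0.0, 'width': 87.94749246748616}
```

View pics/top0.png

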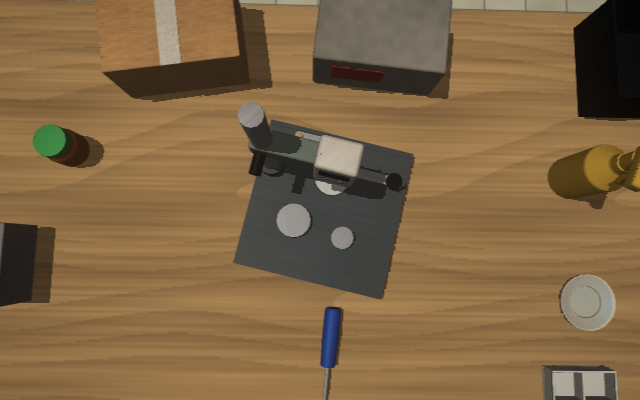

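View pics/side0.png

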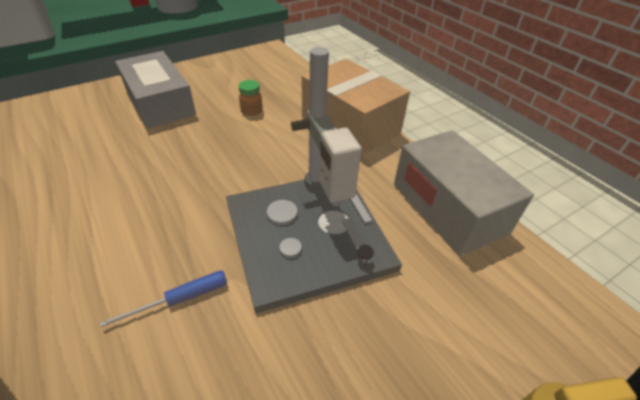

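The top view shows the large disc at (293,220), the small disc at (342,238), the pocket at about (332,185), the pad at (394,181), and plate corners at (273,120), (413,154), (382,298) and (234,263). The side view shows the large disc at (282,211), the small one at (290,247), the pocket at (333,222) and the pad at (365,252).

```bash
cat > h.py <<'E'
import numpy as np, cv2
from scipy.spatial.transform import Rotation as R
from scipy.optimize import least_squares
from workcell import readout, vision
def cam(n):
    p=vision.camera_params(n); K=np.array([[p['fx'],0,p['cx']],[0,p['fy'],p['cy']],[0,0,1.]])
    if n=='wrist':
        o=readout.get_obs(); T=np.eye(4); T[:3,:3]=R.from_rotvec(o['orientation']).as_matrix(); T[:3,3]=o['ee_pos']
        M=np.linalg.inv(T@p['hand_eye']); return K,M[:3,:3],M[:3,3]
    return K,R.from_rotvec(p['rvec']).as_matrix(),p['tvec']
def ray(c,uv):
    K,r,t=c; return -r.T@t, r.T@np.linalg.inv(K)@np.array([uv[0],uv[1],1.])
def onplane(c,uv,z):
    o,d=ray(c,uv); return o+d*(z-o[2])/d[2]
def proj(c,P):
    K,r,t=c; q=K@(r@np.asarray(P)+t); return q[:2]/q[2]
def tri(c1,u1,c2,u2):
    A=[];b=[]
    for c,u in((c1,u1),(c2,u2)):
        o,d=ray(c,u); d/=np.linalg.norm(d); m=np.eye(3)-np.outer(d,d); A.append(m); b.append(m@o)
    return np.linalg.lstsq(np.vstack(A),np.hstack(b),rcond=None)[0]
def blob(im,uv,lo,rad=25,hi=256):
    g=cv2.cvtColor(im,cv2.COLOR_RGB2GRAY); m=((g>=lo)&(g<hi)).astype('uint8')
    n,l,s,c=cv2.connectedComponentsWithStats(m); k=l[int(uv[1]),int(uv[0])]
    return (c[k],s[k]) if k else (None,None)
E
python3 - <<'E'
from h import *
T,S=cam('top'),cam('side')
it=cv2.imread('pics/top0.png')[:,:,::-1].copy(); is_=cv2.imread('pics/side0.png')[:,:,::-1].copy()
for n,ut,us in(('big',(293,220),(282,211)),('small',(342,238),(290,247))):
    a,sa=blob(it,ut,120);b,sb=blob(is_,us,120)
    print(n,a,sa,b,sb)
    if a is not None and b is not None: print(tri(T,a,S,b),onplane(T,a,30),onplane(S,b,30))
ct=np.array([[273,120],[413,154],[382,298],[234,263]],np.float32)
g=cv2.cvtColor(it,cv2.COLOR_RGB2GRAY)
ct=cv2.cornerSubPix(g,ct.reshape(-1,1,2),(6,6),(-1,-1),(3,50,.01)).reshape(-1,2);print(ct)
P=np.array([onplane(T,u,20) for u in ct]);print(P)
print([np.linalg.norm(P[i]-P[(i+1)%4]) for i in range(4)])
# robot model frame fit from top corners: corners (far,col),(far,-),(near,-),(near,col)
L=np.array([[120,120],[120,-120],[-120,-120],[-120,120.]])
f=lambda p:(np.c_[L@np.array([[np.cos(p[2]),np.sin(p[2])],[-np.sin(p[2]),np.cos(p[2])]])+p[:2]]-P[:,:2]).ravel()
s=least_squares(f,[P[:,0].mean(),P[:,1].mean(),0]);print(s.x,np.degrees(s.x[2]),f(s.x))
def G(x,y,z):
    a=s.x[2];return np.array([s.x[0]+x*np.cos(a)-y*np.sin(a),s.x[1]+x*np.sin(a)+y*np.cos(a),z])
for n,p in(('pocket',(50,0,16)),('pad',(64,-95,48)),('coltop',(50,100,280)),('c1',(-120,-120,20)),('c2',(120,-120,20)),('c3',(-120,120,20))):
    w=G(*p);print(n,w,proj(T,w),proj(S,w))
E
```

```text
big [292.82678984 219.84642032] [277 204  33  33 866] [281.47787611 210.34336283] [266 199  32  24 565]
[574.24267598  31.65024351  27.92670767] [574.39285714  31.45011083  30.        ] [573.10329729  29.98367608  30.        ]
small [341.74655647 237.32782369] [332 227  21  22 363] [290.01812689 246.08459215] [279 237  23  19 331]
[548.01334297 -45.86526146  28.34250536] [548.2268488  -45.85626553  30.        ] [547.15944443 -46.92038837  30.        ]
[[273.      120.     ]
 [413.8417  155.02893]
 [381.52527 299.0689 ]
 [232.47437 262.0364 ]]
[[ 738.01175989   67.8847618    20.        ]
 [ 684.13541785 -163.14946568   20.        ]
 [ 452.94223309 -109.98233119   20.        ]
 [ 506.97077085  125.30966422   20.        ]]
[np.float64(237.23295407156775), np.float64(237.2278079532461), np.float64(241.4154220265418), np.float64(238.0704896303309)]
[ 5.95515045e+02 -1.99843427e+01 -2.31103031e-01] -13.241228333476531 [ 1.79917021  1.45445157  0.70318362 -1.13076168 -1.72307235  0.67443245
 -0.77928148 -0.99812223]
pocket [644.18576224 -31.43691115  16.        ] [332.80914195 178.12645732] [334.09020386 222.53220458]
pad [ 636.05368287 -127.11799227   48.        ] [395.304619 181.200206] [365.50430039 250.60636242]
coltop [667.09089916  65.90452249 280.        ] [252.20276376 114.38653098] [319.75293158  50.6779091 ]
c1 [ 451.21916074 -109.30789874   20.        ] [381.09793036 300.18323716] [253.13386663 307.15686426]
c2 [ 684.83860147 -164.28022736   20.        ] [414.52740251 154.61910301] [402.19507104 264.7631528 ]
c3 [506.19148937 124.31154199  20.        ] [233.09144945 262.54602622] [225.64626714 195.77949485]
```

The plate fit is good: centre (595.5,-20), yaw -13.2°, with sides of 237–241 mm against the true 240. The disc tops sit at about z = 30 as they should. Next I'll turn the tool so its wrist camera faces the robot and stage it high in front of the disc.

Call:
servo_tool --plan '[[[-1,0.22,0.48,0,0,0,1],[-1,0.22,0.48,0,0,0,1],[-1,0.22,0.48,0,0,0,1],[-1,0.22,0.48,0,0,0,1],[-1,0.22,0.48,0,0,0,1]]]'

```text
t: 0.52
ee_pos: [314.2, -466.5, 302.3]
orientation: [-2.837, -1.348, 0.0]
ft_force: [-0.5, -0.1, -0.3]
width: 88.0
grasp_force: 0.0
```

Call:
servo_tool --plan '[[[-1,0.22,0.48,0,0,0,1],[-1,0.22,0.48,0,0,0,1],[-1,0.22,0.48,0,0,0,1],[-1,0.22,0.48,0,0,0,1],[-1,0.22,0.48,0,0,0,1]]]'

```text
t: 0.93
ee_pos: [358.2, -370.5, 302.4]
orientation: [-2.478, -1.93, 0.0]
ft_force: [-0.5, 0.1, 0.2]
width: 88.3
grasp_force: 0.0
```

Call:
servo_tool --plan '[[[-1,0.22,0.48,0,0,0,1],[-1,0.22,0.48,0,0,0,1],[-1,0.22,0.48,0,0,0,1],[-1,0.22,0.48,0,0,0,1],[-1,0.22,0.48,0,0,0,1]]]'

```text
t: 1.35
ee_pos: [402.2, -274.5, 302.5]
orientation: [-2.001, -2.421, 0.0]
ft_force: [0.7, 0.2, -0.4]
width: 88.1
grasp_force: 0.0
```

Call:
servo_tool --plan '[[[-1,0.22,0.48,0,0,0,1],[-1,0.22,0.48,0,0,0,1],[-1,0.22,0.48,0,0,0,1],[-1,0.22,0.48,0,0,0,1],[-1,0.22,0.48,0,0,0,1]]]'

```text
t: 1.77
ee_pos: [446.2, -178.6, 302.5]
orientation: [-1.43, -2.797, 0.0]
ft_force: [0.2, 0.3, -0.1]
width: 87.8
grasp_force: 0.0
```

Call:
servo_tool --plan '[[[-1,0.22,0.48,0,0,0,1],[-1,0.22,0.48,0,0,0,1],[-1,0.22,0.48,0,0,0,1],[-1,0.22,0.48,0,0,0,1],[-1,0.22,0.48,0,0,0,1]]]'

```text
t: 2.18
ee_pos: [490.2, -82.6, 302.4]
orientation: [-0.79, -3.04, 0.0]
ft_force: [-0.1, -0.4, 0.2]
width: 87.8
grasp_force: 0.0
```

Call:
servo_tool --plan '[[[-1,0.22,0.48,0,0,0,1],[-1,0.22,0.48,0,0,0,1],[-1,0.22,0.48,0,0,0,1],[-1,0,0,0,0,0,0.23]]]'

```text
t: 2.52
ee_pos: [517.5, -23.7, 302.5]
orientation: [0.353, 3.121, 0.001]
ft_force: [-1.3, -0.1, -0.4]
width: 87.6
grasp_force: 0.0
```

Call:
servo_tool --plan '[[[-0.6,0.02,0.2,-0.4,-0.229,-0.973,0],[-0.6,0.02,0.2,-0.4,-0.229,-0.973,0],[-0.6,0.02,0.2,-0.4,-0.229,-0.973,0],[-0.6,0.02,0.2,-0.4,-0.229,-0.973,0],[-0.6,0.02,0.2,-0.4,-0.229,-0.973,0]]]'

```text
t: 2.93
ee_pos: [519.4, 11.9, 224.5]
orientation: [0.317, 2.7, -0.07]
ft_force: [0.7, -1.0, -0.2]
width: 70.5
grasp_force: 0.0
```

Call:
servo_tool --plan '[[[-0.6,0.02,0.2,-0.4,-0.229,-0.973,0],[-0.6,0.02,0.2,-0.4,-0.229,-0.973,0],[-0.6,0.02,0.2,-0.4,-0.229,-0.973,0],[-0.6,0,0,0,0,0,0]]]'

```text
t: 3.27
ee_pos: [521.4, 10.9, 209.1]
orientation: [0.324, 2.609, -0.134]
ft_force: [-0.6, -0.5, -0.5]
width: 70.4
grasp_force: 0.0
```

Run:
```python
from h import *
W=cam('wrist'); im=vision.get_image('wrist'); cv2.imwrite('pics/w1.png',im[:,:,::-1])
np.save('w1.npy',np.array(W,dtype=object),allow_pickle=True)
o=readout.get_obs(); r=R.from_rotvec(o['orientation']).as_matrix(); print(o['ee_pos'],o['qpos'],r,o['width'])
G=lambda x,y,z:np.array([595.5+x*.9734+y*.229,-20-x*.229+y*.9734,z])
for p in((50,0,16),(64,-95,48),(-32.6,45,30),(-40,-36,30)): print(p,G(*p),proj(W,G(*p)))
```

```text
Traceback (most recent call last):
ValueError: could not broadcast input array from shape (3,3) into shape (3,)
```

View pics/w1.png

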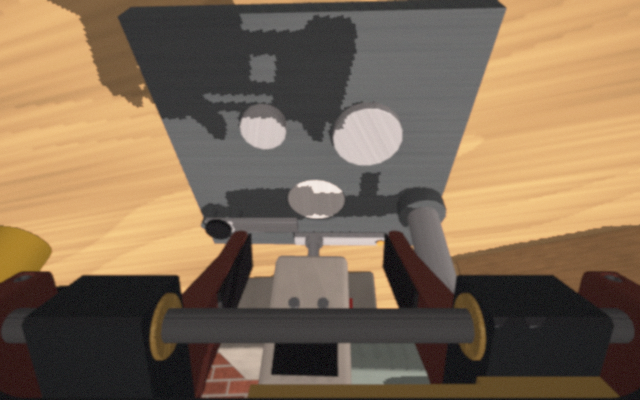

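The wrist view shows the pocket at (316,198), the large disc at (367,136), the small one at (263,127) and the pad at (217,229). The arm stalled partway through the tilt, so I'll check the joints.

Run:
```python
from h import *
o=readout.get_obs(); r=R.from_rotvec(o['orientation']).as_matrix(); print(o['ee_pos'],o['qpos'].round(3)); print(r.round(3)); print(np.degrees(np.arccos(-r[2,2])))
W=cam('wrist')
G=lambda x,y,z:np.array([595.5+x*.9734+y*.229,-20-x*.229+y*.9734,z])
for p in((50,0,16),(64,-95,48),(-32.6,45,30),(-40,-36,30)): print(p,G(*p),proj(W,G(*p)))
```

```text
[521.78607834  11.02987559 209.59517129] [ 0.083  0.339  2.159 -0.889  0.25  -0.416]
[[-0.845  0.253  0.471]
 [ 0.203  0.967 -0.154]
 [-0.494 -0.034 -0.869]]
29.68673703242405
(50, 0, 16) [644.17 -31.45  16.  ] [313.30988222 198.7924089 ]
(64, -95, 48) [ 636.0426 -127.129    48.    ] [214.21447234 231.96962027]
(-32.6, 45, 30) [574.07216  31.2684   30.     ] [366.81208318 138.29437608]
(-40, -36, 30) [548.32   -45.8824  30.    ] [261.9815945  130.41050259]
```

```bash
cat > ik.py <<'E'
from h import *
def fk(q,L):
    L2,L3,h,d6=L; e=lambda a,t:R.from_euler(a,t).as_matrix()
    w=e('z',q[0])@np.array([L2*np.sin(q[1])+L3*np.sin(q[1]+q[2]),0,h+L2*np.cos(q[1])+L3*np.cos(q[1]+q[2])])
    r=e('z',q[0])@e('y',q[1]+q[2])@e('z',q[3])@e('y',q[4])@e('z',q[5]+np.pi/2)
    return w+d6*r[:,2],r
def ik(p,r,L):
    L2,L3,h,d6=L; w=p-d6*r[:,2]; out=[]
    j1=np.arctan2(w[1],w[0]); rr=np.hypot(w[0],w[1]); z=w[2]-h
    c=(rr**2+z**2-L2**2-L3**2)/(2*L2*L3)
    if abs(c)>1: return []
    j3=np.arccos(c); j2=np.arctan2(rr,z)-np.arctan2(L3*np.sin(j3),L2+L3*np.cos(j3))
    m=(R.from_euler('y',-(j2+j3))*R.from_euler('z',-j1)).as_matrix()@r
    a,b,g=R.from_matrix(m).as_euler('ZYZ')
    for s in(1,-1):
        q=np.array([j1,j2,j3,a if s>0 else a+np.pi,s*b,(g if s>0 else g+np.pi)-np.pi/2])
        q[3]=(q[3]+1.8)%(2*np.pi)-1.8; q[5]=(q[5]+np.pi)%(2*np.pi)-np.pi; out.append(q)
    return out
E
python3 - <<'E'
from ik import *
o=readout.get_obs()
D=[([-1.143,.4237,1.6306,0,1.0886,-.019],[269.9,-563.3,302.2]),(o['qpos'],o['ee_pos'])]
f=lambda L:np.hstack([fk(q,L)[0]-p for q,p in D])
s=least_squares(f,[400,500,350,170]);print(s.x,f(s.x).round(1)); L=s.x
print(fk(o['qpos'],L)[1].round(3)); np.save('L.npy',L)
G=lambda x,y,z:np.array([595.5+x*.9734+y*.229,-20-x*.229+y*.9734,z])
for cam_rear in(1,0):
  for tilt in(20,25,30,35,40,45):
    for x,y in((-32,45),(0,0),(30,0),(50,0)):
      t=np.radians(tilt); a=np.radians(-13.24)
      xg=np.array([np.cos(a),np.sin(a),0]);yg=np.array([-np.sin(a),np.cos(a),0]);zt=xg*np.sin(t)-np.array([0,0,np.cos(t)])
      yt=yg if cam_rear else -yg; r=np.c_[np.cross(yt,zt),yt,zt]
      p=G(x,y,28)-80*zt
      for q in ik(p,r,L): 
        if q[4]>0 or 1: print(cam_rear,tilt,x,y,q.round(2))
E
```

```text
[657.67573257 398.2741046   31.96428011 143.51991488] [-11.5  -3.4   0.6   1.7   4.8  -0.6]
[[-0.845  0.253  0.471]
 [ 0.203  0.967 -0.154]
 [-0.494 -0.034 -0.869]]
1 20 -32 45 [ 0.1   0.53  2.17 -0.81  0.15 -0.46]
1 20 -32 45 [ 0.1   0.53  2.17  2.33 -0.15  2.68]
1 20 0 0 [-0.    0.55  2.13 -0.55  0.15 -0.81]
1 20 0 0 [-0.    0.55  2.13  2.59 -0.15  2.33]
1 20 30 0 [-0.02  0.57  2.06 -0.41  0.18 -0.97]
1 20 30 0 [-0.02  0.57  2.06  2.73 -0.18  2.17]
1 20 50 0 [-0.02  0.59  2.01 -0.34  0.21 -1.04]
1 20 50 0 [-0.02  0.59  2.01  2.8  -0.21  2.1 ]
1 25 -32 45 [ 0.11  0.53  2.22 -1.73  0.14  0.47]
1 25 -32 45 [ 0.11  0.53  2.22  1.41 -0.14 -2.67]
1 25 0 0 [ 0.    0.55  2.18 -1.63  0.1   0.27]
1 25 0 0 [ 0.    0.55  2.18  1.51 -0.1  -2.87]
1 25 30 0 [-0.01  0.57  2.11 -1.17  0.1  -0.2 ]
1 25 30 0 [-0.01  0.57  2.11  1.97 -0.1   2.94]
1 25 50 0 [-0.02  0.58  2.06 -0.92  0.11 -0.46]
1 25 50 0 [-0.02  0.58  2.06  2.23 -0.11  2.68]
1 30 -32 45 [0.12 0.54 2.26 3.98 0.23 1.05]
1 30 -32 45 [ 0.12  0.54  2.26  0.84 -0.23 -2.09]
1 30 0 0 [0.01 0.55 2.22 3.85 0.19 1.08]
1 30 0 0 [ 0.01  0.55  2.22 
[... 2918 characters left out ...]
.56  2.36  0.52 -0.5   1.4 ]
0 40 0 0 [ 0.03  0.57  2.32  3.52  0.46 -1.72]
0 40 0 0 [ 0.03  0.57  2.32  0.38 -0.46  1.43]
0 40 30 0 [ 0.01  0.59  2.25  3.54  0.41 -1.76]
0 40 30 0 [ 0.01  0.59  2.25  0.4  -0.41  1.39]
0 40 50 0 [ 0.    0.6   2.2   3.56  0.37 -1.78]
0 40 50 0 [ 0.    0.6   2.2   0.42 -0.37  1.36]
0 45 -32 45 [ 0.16  0.59  2.4   3.61  0.64 -1.67]
0 45 -32 45 [ 0.16  0.59  2.4   0.46 -0.64  1.47]
0 45 0 0 [ 0.04  0.59  2.36  3.48  0.61 -1.66]
0 45 0 0 [ 0.04  0.59  2.36  0.33 -0.61  1.48]
0 45 30 0 [ 0.02  0.61  2.29  3.48  0.55 -1.69]
0 45 30 0 [ 0.02  0.61  2.29  0.34 -0.55  1.46]
0 45 50 0 [ 0.01  0.62  2.24  3.49  0.52 -1.71]
0 45 50 0 [ 0.01  0.62  2.24  0.35 -0.52  1.44]
```

```bash
cat > sim.py <<'E'
from ik import *
L=np.load('L.npy')
def sim(rows,q=None):
    o=readout.get_obs(); p=o['ee_pos'].copy(); r=R.from_rotvec(o['orientation']); q=o['qpos'] if q is None else q
    for n,row in rows:
        mn=9;mx=0
        for _ in range(n):
            p=p+np.array(row[:3])*40; r=R.from_rotvec(np.radians(5*np.array(row[3:])))*r
            c=ik(p,r.as_matrix(),L); c=[x for x in c if x[4]>0]
            if not c: print('unreach',p); return
            a=c[0]
            for k in(3,5): a[k]+=2*np.pi*np.round((q[k]-a[k])/2/np.pi)
            mx=max(mx,abs(a-q).max()); q=a; mn=min(mn,q[4])
        m=r.as_matrix(); print(n,p.round(0),'q',q.round(2),'minj5',round(mn,2),'maxstep',round(mx,2),'zt',m[:,2].round(2),'xt',m[:,0].round(2))
E
python3 - <<'E'
from sim import *
sim([(6,[-.37,-.04,-.2,.229,.973,0]),(36,[0,0,0,0,0,-1]),(8,[0,0,0,1,0,0]),(9,[0,0,0,0,-1,0]),(8,[0,0,0,-1,0,0]),(26,[0,0,0,.97,-.23,-.99])])
print()
sim([(6,[-.37,-.04,-.3,.229,.973,0]),(36,[0,0,0,0,0,-1]),(6,[0,0,0,.8,-.1,0]),(9,[0,0,0,-.1,-1,0]),(6,[0,0,0,-.8,0,0]),(26,[0,0,0,.97,-.23,-.99])])
E
```

```text
6 [433.   1. 162.] q [ 0.02  0.36  2.25 -0.07  0.55 -1.26] minj5 0.28 maxstep 0.28 zt [-0.02 -0.04 -1.  ] xt [-0.97  0.23  0.01]
36 [433.   1. 162.] q [-0.01  0.36  2.26  0.08  0.52  1.73] minj5 0.52 maxstep 0.09 zt [ 0.02  0.04 -1.  ] xt [ 0.97 -0.23  0.01]
8 [433.   1. 162.] q [-0.22  0.43  2.28  1.    0.9   0.77] minj5 0.53 maxstep 0.18 zt [ 0.02  0.67 -0.74] xt [ 0.97 -0.18 -0.14]
9 [433.   1. 162.] q [-0.26  0.45  2.48  1.85  0.96 -0.51] minj5 0.82 maxstep 0.15 zt [ 0.53  0.67 -0.51] xt [ 0.79 -0.18  0.59]
8 [433.   1. 162.] q [-0.07  0.34  2.45  2.29  0.3  -1.05] minj5 0.3 maxstep 0.16 zt [ 0.53  0.19 -0.82] xt [0.79 0.24 0.57]
26 [433.   1. 162.] q [0.22 0.45 2.56 4.02 0.98 0.87] minj5 0.37 maxstep 0.09 zt [ 0.72 -0.5  -0.48] xt [-0.64 -0.23 -0.73]

6 [433.   1. 138.] q [ 0.02  0.4   2.28 -0.08  0.48 -1.24] minj5 0.27 maxstep 0.25 zt [-0.02 -0.04 -1.  ] xt [-0.97  0.23  0.01]
36 [433.   1. 138.] q [-0.01  0.4   2.29  0.09  0.44  1.71] minj5 0.44 maxstep 0.09 zt [ 0.02  0.04 -1.  ] xt [ 0.97 -0.23  0.01]
6 [433.   1. 138.] q [-0.15  0.42  2.31  0.9   0.61  0.86] minj5 0.45 maxstep 0.17 zt [ 0.07  0.44 -0.89] xt [ 0.97 -0.23 -0.04]
9 [433.   1. 138.] q [-0.16  0.46  2.57  2.42  0.82 -0.93] minj5 0.48 maxstep 0.25 zt [ 0.69  0.38 -0.61] xt [ 0.71 -0.2   0.68]
6 [433.   1. 138.] q [-0.04  0.42  2.55  2.93  0.61 -1.51] minj5 0.61 maxstep 0.12 zt [ 0.69  0.1  -0.72] xt [0.71 0.09 0.7 ]
26 [433.   1. 138.] q [0.18 0.45 2.54 4.01 0.75 0.96] minj5 0.66 maxstep 0.1 zt [ 0.63 -0.41 -0.65] xt [-0.73 -0.04 -0.68]
```

Run:
```python
from sim import *
sim([(6,[-.3,-.04,-.3,.229,.973,0]),(36,[0,0,0,0,0,-1]),(6,[0,0,0,.8,-.1,0]),(14,[.05,0,-.03,0,-.65,0]),(10,[0,0,0,-.9,0,.2]),(26,[0,0,0,.97,-.23,-.99])])
```

```text
6 [450.   1. 138.] q [ 0.02  0.42  2.24 -0.08  0.5  -1.25] minj5 0.27 maxstep 0.26 zt [-0.02 -0.04 -1.  ] xt [-0.97  0.23  0.01]
36 [450.   1. 138.] q [-0.01  0.41  2.25  0.09  0.46  1.72] minj5 0.46 maxstep 0.09 zt [ 0.02  0.04 -1.  ] xt [ 0.97 -0.23  0.01]
6 [450.   1. 138.] q [-0.14  0.44  2.27  0.88  0.62  0.89] minj5 0.47 maxstep 0.16 zt [ 0.07  0.44 -0.89] xt [ 0.97 -0.23 -0.04]
14 [478.   1. 121.] q [-0.16  0.53  2.48  2.34  0.86 -0.84] minj5 0.51 maxstep 0.16 zt [ 0.68  0.44 -0.58] xt [ 0.71 -0.23  0.67]
10 [478.   1. 121.] q [ 0.    0.47  2.45  3.13  0.47 -2.  ] minj5 0.47 maxstep 0.17 zt [ 0.64  0.01 -0.77] xt [0.69 0.42 0.58]
26 [478.   1. 121.] q [0.13 0.51 2.49 3.78 0.78 0.76] minj5 0.51 maxstep 0.14 zt [ 0.71 -0.33 -0.62] xt [-0.71 -0.38 -0.6 ]
```

Call:
servo_tool --plan '[[[-0.6,-0.15,-0.02,-0.15,0.115,0.487,0],[-0.6,-0.15,-0.02,-0.15,0.115,0.487,0],[-0.6,-0.15,-0.02,-0.15,0.115,0.487,0],[-0.6,-0.15,-0.02,-0.15,0.115,0.487,0],[-0.6,-0.15,-0.02,-0.15,0.115,0.487,0]]]'

```text
t: 3.73
ee_pos: [492.7, 7.4, 180.7]
orientation: [0.345, 2.827, -0.102]
ft_force: [0.3, -0.2, -0.9]
width: 70.1
grasp_force: 0.0
```

Call:
servo_tool --plan '[[[-0.6,-0.2,-0.02,-0.21,0.16,0.68,0],[-0.6,-0.2,-0.02,-0.21,0.16,0.68,0],[-0.6,-0.2,-0.02,-0.21,0.16,0.68,0],[-0.6,-0.2,-0.02,-0.21,0.16,0.68,0],[-0.6,-0.2,-0.02,-0.21,0.16,0.68,0]]]'

```text
t: 4.15
ee_pos: [452.9, 3.8, 138.7]
orientation: [-0.368, -3.108, 0.055]
ft_force: [1.4, 0.5, 0.7]
width: 70.3
grasp_force: 0.0
```

Call:
servo_tool --plan '[[[-0.6,0,0,0,0,0,-1],[-0.6,0,0,0,0,0,-1],[-0.6,0,0,0,0,0,-1],[-0.6,0,0,0,0,0,-1],[-0.6,0,0,0,0,0,-1]]]'

```text
t: 4.57
ee_pos: [453.3, 3.8, 138.9]
orientation: [-1.037, -2.946, 0.051]
ft_force: [0.4, -0.3, -0.3]
width: 70.0
grasp_force: 0.0
```

Call:
servo_tool --plan '[[[-0.6,0,0,0,0,0,-1],[-0.6,0,0,0,0,0,-1],[-0.6,0,0,0,0,0,-1],[-0.6,0,0,0,0,0,-1],[-0.6,0,0,0,0,0,-1]]]'

```text
t: 4.98
ee_pos: [453.3, 3.8, 138.9]
orientation: [-1.645, -2.645, 0.044]
ft_force: [0.0, -0.3, 0.4]
width: 70.3
grasp_force: 0.0
```

Call:
servo_tool --plan '[[[-0.6,0,0,0,0,0,-1],[-0.6,0,0,0,0,0,-1],[-0.6,0,0,0,0,0,-1],[-0.6,0,0,0,0,0,-1],[-0.6,0,0,0,0,0,-1]]]'

```text
t: 5.4
ee_pos: [453.3, 3.8, 139.0]
orientation: [-2.174, -2.221, 0.035]
ft_force: [0.4, 0.6, 0.2]
width: 70.3
grasp_force: 0.0
```

Call:
servo_tool --plan '[[[-0.6,0,0,0,0,0,-1],[-0.6,0,0,0,0,0,-1],[-0.6,0,0,0,0,0,-1],[-0.6,0,0,0,0,0,-1],[-0.6,0,0,0,0,0,-1]]]'

```text
t: 5.82
ee_pos: [453.4, 3.8, 139.0]
orientation: [-2.598, -1.695, 0.024]
ft_force: [0.4, -0.1, 0.4]
width: 70.6
grasp_force: 0.0
```

Call:
servo_tool --plan '[[[-0.6,0,0,0,0,0,-1],[-0.6,0,0,0,0,0,-1],[-0.6,0,0,0,0,0,-1],[-0.6,0,0,0,0,0,-1],[-0.6,0,0,0,0,0,-1]]]'

```text
t: 6.23
ee_pos: [453.4, 3.8, 139.0]
orientation: [-2.9, -1.091, 0.012]
ft_force: [-0.1, -0.2, 0.1]
width: 70.6
grasp_force: 0.0
```

Call:
servo_tool --plan '[[[-0.6,0,0,0,0,0,-1],[-0.6,0,0,0,0,0,-1],[-0.6,0,0,0,0,0,-1],[-0.6,0,0,0,0,0,-1],[-0.6,0,0,0,0,0,-1]]]'

```text
t: 6.65
ee_pos: [453.4, 3.7, 139.0]
orientation: [-3.065, -0.437, -0.001]
ft_force: [0.1, 0.8, 0.4]
width: 69.8
grasp_force: 0.0
```

Call:
servo_tool --plan '[[[-0.6,0,0,0,0,0,-1],[-0.6,0,0,0,0,0,-1],[-0.6,0,0,0,0,0,-1],[-0.6,0,0,0,0,0,-1],[-0.6,0,0,0,0,0,-1]]]'

```text
t: 7.07
ee_pos: [453.4, 3.7, 139.0]
orientation: [-3.088, 0.237, -0.013]
ft_force: [-0.3, -0.2, -0.4]
width: 70.5
grasp_force: 0.0
```

Run:
```python
from sim import *
o=readout.get_obs(); print(o['qpos'].round(3),o['ee_pos'])
sim([(1,[0,0,0,0,0,-1]),(6,[0,0,0,.8,-.1,0]),(14,[.05,0,-.03,0,-.65,0]),(10,[0,0,0,-.9,0,0]),(26,[0,0,0,.97,-.23,-.99])])
```

```text
[-0.041  0.461  2.102  0.082  0.57   1.614] [453.38975463   3.69624744 139.00078134]
1 [453.   4. 139.] q [-0.01  0.41  2.24  0.09  0.47  1.72] minj5 0.47 maxstep 0.14 zt [ 0.02  0.04 -1.  ] xt [ 0.97 -0.24  0.  ]
6 [453.   4. 139.] q [-0.13  0.44  2.26  0.88  0.63  0.91] minj5 0.48 maxstep 0.16 zt [ 0.07  0.45 -0.89] xt [ 0.97 -0.23 -0.04]
14 [481.   4. 122.] q [-0.16  0.53  2.47  2.33  0.85 -0.83] minj5 0.51 maxstep 0.16 zt [ 0.68  0.45 -0.58] xt [ 0.71 -0.23  0.66]
10 [481.   4. 122.] q [ 0.05  0.48  2.46  3.38  0.56 -2.05] minj5 0.54 maxstep 0.16 zt [ 0.68 -0.09 -0.72] xt [0.71 0.31 0.63]
26 [481.   4. 122.] q [0.1  0.49 2.46 3.66 0.65 0.95] minj5 0.57 maxstep 0.13 zt [ 0.69 -0.23 -0.68] xt [-0.72 -0.26 -0.64]
```

Call:
servo_tool --plan '[[[-0.6,0,0,0,0.8,-0.1,0],[-0.6,0,0,0,0.8,-0.1,0],[-0.6,0,0,0,0.8,-0.1,0],[-0.6,0,0,0,0.8,-0.1,0],[-0.6,0,0,0,0.8,-0.1,0]]]'

```text
t: 7.48
ee_pos: [454.4, 3.4, 139.6]
orientation: [-2.735, 0.204, -0.043]
ft_force: [0.3, 0.2, -0.9]
width: 70.6
grasp_force: 0.0
```

Call:
servo_tool --plan '[[[-0.6,0,0,0,0.8,-0.1,0],[-0.6,0.05,0,-0.03,0,-0.65,0],[-0.6,0.05,0,-0.03,0,-0.65,0],[-0.6,0.05,0,-0.03,0,-0.65,0],[-0.6,0.05,0,-0.03,0,-0.65,0]]]'

```text
t: 7.9
ee_pos: [462.4, 2.6, 134.5]
orientation: [-2.639, 0.127, -0.351]
ft_force: [0.7, 0.5, -0.4]
width: 70.5
grasp_force: 0.0
```

Call:
servo_tool --plan '[[[-0.6,0.05,0,-0.03,0,-0.65,0],[-0.6,0.05,0,-0.03,0,-0.65,0],[-0.6,0.05,0,-0.03,0,-0.65,0],[-0.6,0.05,0,-0.03,0,-0.65,0],[-0.6,0.05,0,-0.03,0,-0.65,0]]]'

```text
t: 8.32
ee_pos: [472.6, 1.9, 128.6]
orientation: [-2.561, 0.035, -0.721]
ft_force: [0.5, 0.9, -0.2]
width: 70.2
grasp_force: 0.0
```

Call:
servo_tool --plan '[[[-0.6,0.05,0,-0.03,0,-0.65,0],[-0.6,0.05,0,-0.03,0,-0.65,0],[-0.6,0.05,0,-0.03,0,-0.65,0],[-0.6,0.05,0,-0.03,0,-0.65,0],[-0.6,0.05,0,-0.03,0,-0.65,0]]]'

```text
t: 8.73
ee_pos: [482.5, 1.2, 122.4]
orientation: [-2.438, -0.059, -1.077]
ft_force: [0.5, 0.1, -0.8]
width: 69.8
grasp_force: 0.0
```

Run:
```python
from sim import *
o=readout.get_obs(); print(o['qpos'].round(3),o['ee_pos'])
sim([(10,[0,0,0,-.9,0,0]),(26,[0,0,0,.97,-.23,-.99])])
```

```text
[-0.331  0.691  2.332  2.173  0.881 -0.935] [482.53599148   1.21155688 122.42221388]
10 [483.   1. 122.] q [ 0.04  0.48  2.46  3.39  0.57 -2.16] minj5 0.55 maxstep 0.22 zt [ 0.69 -0.1  -0.72] xt [0.69 0.4  0.6 ]
26 [483.   1. 122.] q [0.09 0.49 2.46 3.64 0.64 0.86] minj5 0.58 maxstep 0.13 zt [ 0.69 -0.23 -0.69] xt [-0.72 -0.35 -0.6 ]
```

Call:
servo_tool --plan '[[[-0.6,0,0,0,-0.9,0,0],[-0.6,0,0,0,-0.9,0,0],[-0.6,0,0,0,-0.9,0,0],[-0.6,0,0,0,-0.9,0,0],[-0.6,0,0,0,-0.9,0,0]]]'

```text
t: 9.15
ee_pos: [481.9, 1.5, 122.4]
orientation: [-2.787, -0.293, -1.146]
ft_force: [0.5, -0.4, -0.0]
width: 70.5
grasp_force: 0.0
```

Call:
servo_tool --plan '[[[-0.6,0,0,0,-0.9,0,0],[-0.6,0,0,0,-0.9,0,0],[-0.6,0,0,0,-0.9,0,0],[-0.6,0,0,0,-0.9,0,0],[-0.6,0,0,0,-0.9,0,0]]]'

```text
t: 9.57
ee_pos: [481.4, 1.8, 122.4]
orientation: [2.663, 0.49, 1.021]
ft_force: [-0.6, -0.9, 0.2]
width: 70.3
grasp_force: 0.0
```

Call:
servo_tool --plan '[[[-0.6,0,0,0,0.97,-0.2,-0.99],[-0.6,0,0,0,0.97,-0.2,-0.99],[-0.6,0,0,0,0.97,-0.2,-0.99],[-0.6,0,0,0,0.97,-0.2,-0.99],[-0.6,0,0,0,0.97,-0.2,-0.99]]]'

```text
t: 9.98
ee_pos: [481.5, 1.8, 122.3]
orientation: [2.866, -0.361, 1.202]
ft_force: [-0.0, -0.4, 0.6]
width: 70.1
grasp_force: 0.0
```

Call:
servo_tool --plan '[[[-0.6,0,0,0,0.97,-0.2,-0.99],[-0.6,0,0,0,0.97,-0.2,-0.99],[-0.6,0,0,0,0.97,-0.2,-0.99],[-0.6,0,0,0,0.97,-0.2,-0.99],[-0.6,0,0,0,0.97,-0.2,-0.99]]]'

```text
t: 10.4
ee_pos: [481.5, 1.7, 122.3]
orientation: [-2.451, 1.132, -1.124]
ft_force: [-1.1, -0.0, -0.2]
width: 70.2
grasp_force: 0.0
```

Call:
servo_tool --plan '[[[-0.6,0,0,0,0.97,-0.2,-0.99],[-0.6,0,0,0,0.97,-0.2,-0.99],[-0.6,0,0,0,0.97,-0.2,-0.99],[-0.6,0,0,0,0.97,-0.2,-0.99],[-0.6,0,0,0,0.97,-0.2,-0.99]]]'

```text
t: 10.82
ee_pos: [481.4, 1.6, 122.2]
orientation: [-1.869, 1.717, -0.955]
ft_force: [0.0, 0.2, -0.4]
width: 70.2
grasp_force: 0.0
```

Call:
servo_tool --plan '[[[-0.6,0,0,0,0.97,-0.2,-0.99],[-0.6,0,0,0,0.97,-0.2,-0.99],[-0.6,0,0,0,0.97,-0.2,-0.99],[-0.6,0,0,0,0.97,-0.2,-0.99],[-0.6,0,0,0,0.97,-0.2,-0.99]]]'

```text
t: 11.23
ee_pos: [481.4, 1.7, 122.2]
orientation: [-1.199, 2.112, -0.729]
ft_force: [0.3, 0.6, -0.0]
width: 70.3
grasp_force: 0.0
```

```bash
cat > tgt.py <<'E'
from h import *
C=np.array([595.5,-20]);A=np.radians(-13.24)
xg=np.array([np.cos(A),np.sin(A),0]);yg=np.array([-np.sin(A),np.cos(A),0])
def G(x,y,z): return np.array([*C,0])+x*xg+y*yg+np.array([0,0,z])
def toG(p): d=np.asarray(p)[:2]-C; return d@xg[:2],d@yg[:2]
def Rt(tilt):
    t=np.radians(tilt); zt=xg*np.sin(t)-np.array([0,0,np.cos(t)]); return np.c_[np.cross(yg,zt),yg,zt]
def todo(x,y,z,tilt=45):
    "tip centre wanted at gauge x,y, world z -> shift/turn in units"
    o=readout.get_obs(); r=Rt(tilt); p=G(x,y,z)-80*r[:,2]
    print('q',o['qpos'].round(2),'tip now(gauge)',np.round(toG(o['ee_pos']+80*R.from_rotvec(o['orientation']).as_matrix()[:,2]),1))
    print('target TCP',p.round(1),'shift u',((p-o['ee_pos'])/40).round(3),'turn u',(np.degrees((R.from_matrix(r)*R.from_rotvec(o['orientation']).inv()).as_rotvec())/5).round(2))
E
python3 -c "
from tgt import *
todo(-28,45,80)"
```

```text
q [0.09 0.63 2.38 3.5  0.71 0.25] tip now(gauge) [-56.8  -4.8]
target TCP [523.5  43.2 136.6] shift u [1.053 1.037 0.36 ] turn u [10.3  -1.91 -9.99]
```

Call:
servo_tool --plan '[[[-0.6,0.1,0.1,0.04,0.94,-0.174,-0.91],[-0.6,0.1,0.1,0.04,0.94,-0.174,-0.91],[-0.6,0.1,0.1,0.04,0.94,-0.174,-0.91],[-0.6,0.1,0.1,0.04,0.94,-0.174,-0.91],[-0.6,0.1,0.1,0.04,0.94,-0.174,-0.91]]]'

```text
t: 11.65
ee_pos: [501.5, 22.1, 130.3]
orientation: [-0.534, 2.312, -0.459]
ft_force: [-0.3, 0.1, 0.3]
width: 70.5
grasp_force: 0.0
```

Call:
servo_tool --plan '[[[-0.6,0.1,0.1,0.03,0.94,-0.174,-0.91],[-0.6,0.1,0.1,0.03,0.94,-0.174,-0.91],[-0.6,0.1,0.1,0.03,0.94,-0.174,-0.91],[-0.6,0.1,0.1,0.03,0.94,-0.174,-0.91],[-0.6,0.1,0.1,0.03,0.94,-0.174,-0.91]]]'

```text
t: 12.07
ee_pos: [521.5, 42.2, 136.3]
orientation: [0.142, 2.348, -0.17]
ft_force: [-0.2, -1.1, -0.2]
width: 70.1
grasp_force: 0.0
```

Call:
servo_tool --plan '[[[-0.6,0.03,0,0,0.94,-0.174,-0.91],[-0.6,0,0,0,0,0,0]]]'

```text
t: 12.23
ee_pos: [523.0, 42.4, 136.4]
orientation: [0.273, 2.335, -0.11]
ft_force: [-1.0, -0.5, -0.2]
width: 69.9
grasp_force: 0.0
```

Run:
```python
from tgt import *
W=cam('wrist'); im=vision.get_image('wrist'); cv2.imwrite('pics/w2.png',im[:,:,::-1])
for p in((50,0,16),(-32.6,45,30),(-40,-36,30),(50,0,20)): print(p,proj(W,G(*p)))
todo(-28,45,28)
```

```text
(50, 0, 16) [263.56682294 208.04831198]
(-32.6, 45, 30) [317.52217666 166.62754095]
(-40, -36, 30) [176.29953817 159.93744026]
(50, 0, 20) [263.20956342 212.36995708]
q [0.18 0.58 2.27 3.73 0.54 1.34] tip now(gauge) [-28.3  44.2]
target TCP [523.5  43.2  84.6] shift u [ 0.023  0.018 -1.291] turn u [ 0.03  0.08 -0.04]
```

View pics/w2.png

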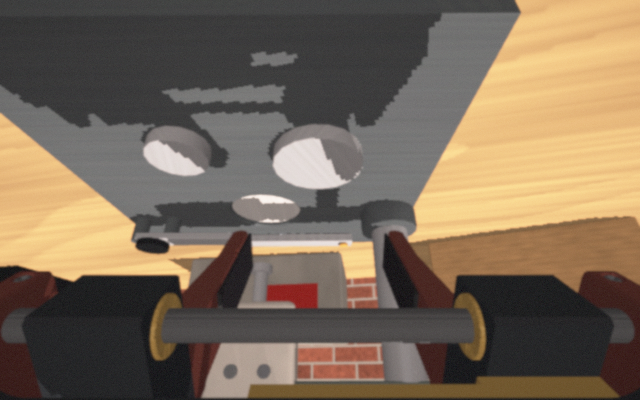

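The wrist view shows the large disc at about (318,158), the small disc at (177,150) and the pocket at (266,208). The discs sit a few pixels nearer the robot than predicted, so I'll refine their positions.

Run:
```python
from tgt import *
W=cam('wrist'); im=cv2.imread('pics/w2.png'); g=cv2.cvtColor(im,cv2.COLOR_BGR2GRAY)
print(g[120:195:4,318]); print(g[160,262:372:6]); 
print(g[120:180:4,177])
print(g[190:228:3,266]);print(im[150,330],im[170,340])
for X in(-32.6,-36,-38):
  th=np.linspace(0,2*np.pi,73); P=np.array([proj(W,G(X+27*np.cos(t),45+27*np.sin(t),30)) for t in th]); print(X,P.min(0),P.max(0))
th=np.linspace(0,2*np.pi,73); P=np.array([proj(W,G(50+28.5*np.cos(t),28.5*np.sin(t),20)) for t in th]); print('pocket',P.min(0),P.max(0))
T=cam('top')
for u in((292.8,219.8),(293.5,220.5)): print(toG(onplane(T,u,30)))
```

```text
[ 63  96 130 131 134 217 221 217 218 223 220 221 225 220 221 221 222 180
  62]
[121 118 200 221 221 223 223 218 225 220 222 197 113 113 114 113 111 117
 115]
[ 60  61 127 127 131 126 114 111 167 220 221 221 220 218 125]
[120 121 238 245 232 135 134 136 137 138 234 109 123]
[108 111 117] [111 110 117]
-32.6 [272.25528765 138.707393  ] [363.71502009 189.97680948]
-36 [271.56894799 134.51607914] [364.46160288 187.41174327]
-38 [271.15507504 131.98066246] [364.91179459 185.86953751]
pocket [227.84713392 196.15866393] [297.58073911 226.35903576]
(np.float64(-32.26932340783122), np.float64(45.30747846454039))
(np.float64(-33.06620864679533), np.float64(43.964895374136646))
```

Call:
servo_tool --plan '[[[-0.6,0.02,0.02,-0.6,0.03,0.08,-0.04],[-0.6,0,0,-0.45,0,0,0],[-0.6,0,0,-0.1,0,0,0],[-0.6,0,0,-0.07,0,0,0],[-0.6,0,0,0,0,0,0]]]'

```text
t: 12.7
ee_pos: [522.5, 43.7, 86.5]
orientation: [0.271, 2.346, -0.111]
ft_force: [-1.0, 1.1, 0.1]
width: 70.4
grasp_force: 0.0
```

Run:
```python
from tgt import *
im=vision.get_image('wrist'); cv2.imwrite('pics/w3.png',im[:,:,::-1])
s=vision.get_image('side')[150:290,200:420]; w=im
cv2.imwrite('pics/c3.png',np.vstack([cv2.resize(s,(640,407)),w[100:290]])[:,:,::-1])
todo(-28,45,28)
```

```text
q [0.19 0.71 2.26 3.65 0.63 1.45] tip now(gauge) [-28.9  45.8]
target TCP [523.5  43.2  84.6] shift u [ 0.016 -0.02  -0.07 ] turn u [-0.03 -0.01 -0.01]
```

View pics/c3.png

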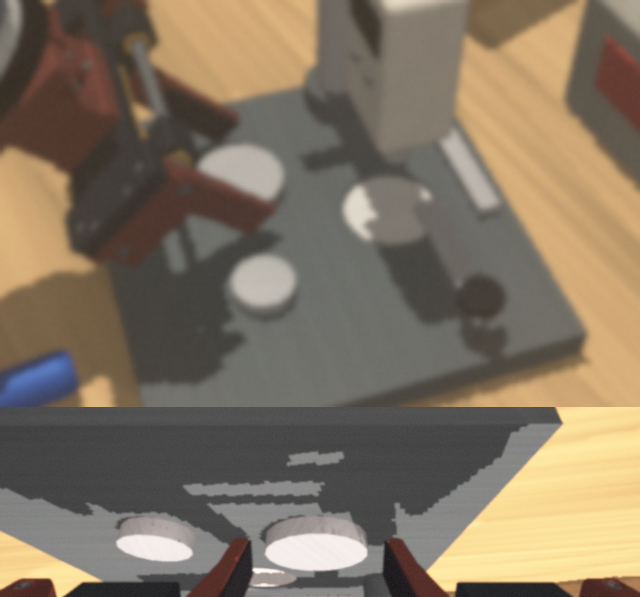

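The fingers now straddle the large disc on both sides, with the small disc clear of them. I'll lower slightly and grip.

Call:
servo_tool --plan '[[[-0.6,0.01,-0.02,-0.035,0,0,0],[-0.35,0,0,0,0,0,0],[-0.1,0,0,0,0,0,0],[-0.1,0,0,0,0,0,0],[-0.1,0,0,0,0,0,0]]]'

```text
t: 13.22
ee_pos: [523.2, 43.4, 85.7]
orientation: [0.272, 2.344, -0.108]
ft_force: [-1.3, -0.1, 2.9]
width: 53.2
grasp_force: 30.0
```

Run:
```python
from tgt import *
o=readout.get_obs(); print(o['ee_pos'],o['width'],o['grasp_force'],o['ft_force'],o['t'])
todo(42,0,28.5)
```

```text
[523.19771013  43.37439813  85.73868793] 53.15151784831121 30.00463306903839 [-1.33018898 -0.05262286  2.88596242] 13.2167
q [0.18 0.71 2.26 3.64 0.63 1.46] tip now(gauge) [-28.4  45.4]
target TCP [581.3 -16.7  85.1] shift u [ 1.453 -1.501 -0.017] turn u [-0.04 -0.   -0.01]
```

Call:
servo_tool --plan '[[[-0.1,0.15,-0.16,0,0,0,0],[-0.1,0.2,-0.213,0,0,0,0],[-0.1,0.2,-0.213,0,0,0,0],[-0.1,0.2,-0.213,0,0,0,0],[-0.1,0.2,-0.213,0,0,0,0]]]'

```text
t: 13.63
ee_pos: [561.7, 2.6, 85.8]
orientation: [0.271, 2.344, -0.108]
ft_force: [-2.9, 3.2, 6.0]
width: 52.9
grasp_force: 30.0
```

Call:
servo_tool --plan '[[[-0.1,0.2,-0.213,0,0,0,0],[-0.1,0.15,-0.16,0,0,0,0],[-0.1,0.1,-0.1,0,0,0,0],[-0.1,0,0,0,0,0,0]]]'

```text
t: 13.97
ee_pos: [580.2, -17.0, 85.7]
orientation: [0.274, 2.343, -0.109]
ft_force: [0.6, -0.4, 1.2]
width: 53.0
grasp_force: 30.0
```

Run:
```python
from tgt import *
todo(42,0,28.5)
im=vision.get_image('wrist'); s=vision.get_image('side')[150:290,200:420]; t=vision.get_image('top')
for n,i in(('w4',im),('s4',vision.get_image('side')),('t4',t)): cv2.imwrite(f'pics/{n}.png',i[:,:,::-1])
cv2.imwrite('pics/c4.png',np.vstack([np.hstack([cv2.resize(s,(440,280)),cv2.resize(t[100:310,220:430],(280,280))]),cv2.resize(im[80:290],(720,236))])[:,:,::-1])
W=cam('wrist')
for X in(33,36,39):
  th=np.linspace(0,2*np.pi,73); P=np.array([proj(W,G(X+27*np.cos(t),27*np.sin(t),30)) for t in th]); print(X,P.min(0),P.max(0))
```

```text
q [0.02 0.72 2.16 3.49 0.53 1.45] tip now(gauge) [41.  -0.4]
target TCP [581.3 -16.7  85.1] shift u [ 0.028  0.009 -0.016] turn u [-0.04  0.01  0.01]
33 [262.82719223 225.89208243] [368.95274553 263.43733506]
36 [263.68073169 228.60652658] [368.1441011  264.99058091]
39 [264.50793883 231.22640796] [367.3603891 266.5026323]
```

View pics/c4.png

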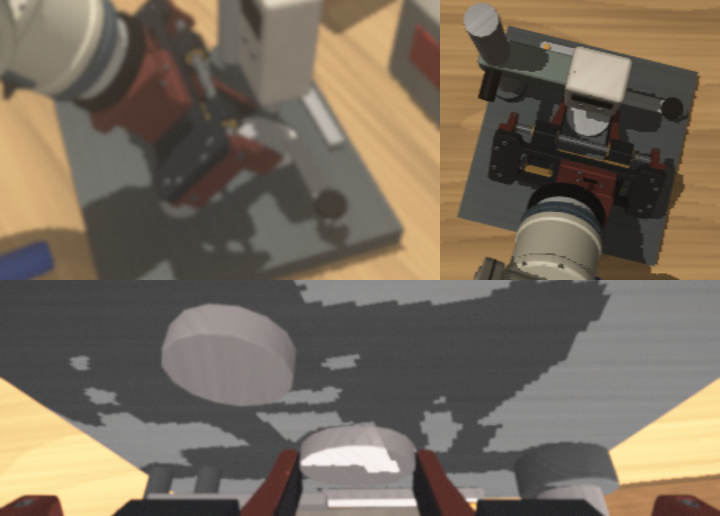

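The disc is still between the fingers, with its front already entering under the head, and everything else is untouched. I'll measure its offset before releasing it.

Run:
```python
from tgt import *
W=cam('wrist'); g=cv2.cvtColor(cv2.imread('pics/w4.png'),cv2.COLOR_BGR2GRAY)
print('col',list(zip(range(202,282,2),g[202:282:2,316])))
for X in(34,37,40):
  print(X,[proj(W,G(X-27,0,z)).round(1) for z in(20,30)],proj(W,G(X+27,0,30)).round(1),proj(W,G(X,-27,30)).round(1),proj(W,G(X,27,30)).round(1))
print('pocket',[proj(W,G(50,s*28.5,20)).round(1) for s in(1,-1)],[proj(W,G(50+s*28.5,0,20)).round(1) for s in(1,-1)])
r=245;print(g[r,255:275],g[r,358:380])
```

```text
col [(202, np.uint8(73)), (204, np.uint8(73)), (206, np.uint8(76)), (208, np.uint8(128)), (210, np.uint8(151)), (212, np.uint8(155)), (214, np.uint8(156)), (216, np.uint8(156)), (218, np.uint8(156)), (220, np.uint8(157)), (222, np.uint8(159)), (224, np.uint8(161)), (226, np.uint8(177)), (228, np.uint8(229)), (230, np.uint8(243)), (232, np.uint8(242)), (234, np.uint8(240)), (236, np.uint8(240)), (238, np.uint8(241)), (240, np.uint8(242)), (242, np.uint8(239)), (244, np.uint8(179)), (246, np.uint8(133)), (248, np.uint8(134)), (250, np.uint8(132)), (252, np.uint8(130)), (254, np.uint8(130)), (256, np.uint8(133)), (258, np.uint8(131)), (260, np.uint8(135)), (262, np.uint8(133)), (264, np.uint8(133)), (266, np.uint8(143)), (268, np.uint8(158)), (270, np.uint8(159)), (272, np.uint8(155)), (274, np.uint8(176)), (276, np.uint8(236)), (278, np.uint8(244)), (280, np.uint8(232))]
34 [array([315.7, 206.8]), array([315.7, 226.8])] [316.1 264. ] [263.6 248.2] [368.2 247.8]
37 [array([315.7, 209.7]), array([315.8, 229.5])] [316.1 265.5] [264.4 250.1] [367.5 249.8]
40 [array([315.8, 212.6]), array([315.8, 232.1])] [316.1 267. ] [265.2 252.1] [366.7 251.7]
pocket [array([365.7, 240.9]), array([266.3, 241.3])] [array([316.2, 257.2]), array([315.8, 220.1])]
[ 63  63  61  66  64  55  41  39  37  41  57  91 126 153 173 180 182 181
 182 182] [132 131 131 134 133 133 135 133 135 126 112  72  38  32  28  34  40  50
  54  59  59  63]
```

Run:
```python
from tgt import *
import pickle
def camq(ee,rv):
    p=vision.camera_params('wrist');K=np.array([[p['fx'],0,p['cx']],[0,p['fy'],p['cy']],[0,0,1.]])
    T=np.eye(4);T[:3,:3]=R.from_rotvec(rv).as_matrix();T[:3,3]=ee;M=np.linalg.inv(T@p['hand_eye']);return K,M[:3,:3],M[:3,3]
W2=camq([523.0,42.4,136.4],[.273,2.335,-.110]); S=cam('side')
W3=camq([522.5,43.7,86.5],[.271,2.346,-.111])
g2=cv2.cvtColor(cv2.imread('pics/w2.png'),cv2.COLOR_BGR2GRAY);gs=cv2.cvtColor(cv2.imread('pics/side0.png'),cv2.COLOR_BGR2GRAY)
for r in(203,206,209,212): print(r,'L',g2[r,225:240],'R',g2[r,290:306])
for r in(219,222,225):print(r,gs[r,312:326],gs[r,340:354])
from tgt import *
for n,c in(('w2',W2),('side',S)):
    th=np.linspace(0,2*np.pi,181)
    for z,rad in((20,28.5),(16,28.5)):
        P=np.array([proj(c,G(50+rad*np.cos(t),rad*np.sin(t),z)) for t in th]); print(n,z,P.min(0).round(1),P.max(0).round(1))
```

```text
203 L [ 70  71  67  66  69  69  73  96 119 131 135 135 135 137 135] R [185 184 177 162 144 131 122 119 122 123 120 122 122 120 122 122]
206 L [ 62  63  61  62  61  57  75 102 127 136 135 134 134 133 134] R [134 133 136 137 138 139 136 129 118 110 111 108 107 111 108 109]
209 L [ 60  62  63  59  62  57  60  73  98 120 133 135 136 136 134] R [134 135 135 137 135 138 140 137 133 118  91  68  67  62  65  64]
212 L [ 62  60  63  64  61  58  59  61  59  66  88 106 124 133 135] R [133 135 136 136 137 139 140 135 123  96  73  64  61  64  61  65]
219 [ 96  96  95  94  95 106 140 175 192 199 200 198 198 187] [106 106 103 101 103 107 111 109 101  94  93  93  96  96]
222 [ 98  97  96  95  98 120 160 186 196 197 196 195 195 195] [106 103  96  92  90  93  93  92  92  92  93  92  92  93]
225 [ 98  97  97  96  96 102 126 162 187 195 197 197 194 184] [108 109 107  99  92  92  93  92  93  92  92  92  93  93]
w2 20 [227.8 195.8] [297.6 226.1]
w2 16 [228.4 191.2] [297.7 222. ]
side 20 [318.  209.2] [350.5 233.5]
side 16 [317.9 210.8] [350.3 235. ]
```

```bash
cat > edge.py <<'E'
from tgt import *
T,S=cam('top'),cam('side')
ims={'top':cv2.imread('pics/top0.png'),'side':cv2.imread('pics/side0.png')}
cs={'top':T,'side':S}
def Gp(p,x,y,z): 
    c,s=np.cos(p[2]),np.sin(p[2]); return np.array([p[0]+c*x-s*y,p[1]+s*x+c*y,z])
p=np.array([595.5,-20,A])
def samples(n,p):
    im=cv2.GaussianBlur(ims[n],(0,0),.7)[:,:,2].astype(float); out=[]   # red: wood bright, plate dark
    edges=[(np.array([-120,t]),np.array([-1,0])) for t in np.linspace(-105,105,30)]+[(np.array([t,-120]),np.array([0,-1])) for t in np.linspace(-105,105,30)]
    edges+=[(np.array([t,120]),np.array([0,1])) for t in np.linspace(-105,0,16)]
    for e,nn in edges:
        u=proj(cs[n],Gp(p,*e,20)); v=proj(cs[n],Gp(p,*(e+nn),20)); d=(v-u)/np.linalg.norm(v-u); k=np.linspace(-6,6,49)
        pts=(u+np.outer(k,d)).astype(np.float32)
        pr=cv2.remap(im.astype(np.float32),pts[:,:1],pts[:,1:],cv2.INTER_LINEAR).ravel(); gr=np.gradient(pr)
        i=gr.argmax()
        if pr.max()-pr.min()>40: out.append((e,nn,pts[i]))
    return out
for use in(('top',),('side',),('top','side')):
    q=p.copy()
    for it in range(4):
        ob=[(n,)+o for n in use for o in samples(n,q)]
        def f(x):
            r=[]
            for n,e,nn,u in ob:
                w=onplane(cs[n],u,20)[:2]-x[:2]; c,s=np.cos(x[2]),np.sin(x[2]); l=np.array([c*w[0]+s*w[1],-s*w[0]+c*w[1]]); r.append((l-e)@nn)
            return np.array(r)
        s=least_squares(f,q,loss='soft_l1'); q=s.x
    r=f(q); N=np.array([o[2] for o in ob])
    print(use,q[:2].round(2),np.degrees(q[2]).round(2),'n',len(r),'med by edge',[np.median(r[(N==v).all(1)]).round(2) for v in([-1,0],[0,-1],[0,1]) if (N==v).all(1).any()],'pocket in old frame',np.round(toG(Gp(q,50,0,16)),2))
E
python3 edge.py
```

```text
('top',) [595.89 -20.36] -13.26 n 76 med by edge [np.float64(-0.02), np.float64(0.84), np.float64(1.35)] pocket in old frame [50.46 -0.28]
('side',) [594.66 -19.43] -13.05 n 46 med by edge [np.float64(0.07), np.float64(0.07)] pocket in old frame [49.05  0.53]
('top', 'side') [595.25 -20.05] -13.3 n 122 med by edge [np.float64(0.13), np.float64(0.94), np.float64(1.13)] pocket in old frame [49.77 -0.16]
```

Call:
servo_tool --plan '[[[-0.1,0.06,0,0,0,0,0],[-0.1,0.06,0,0,0,0,0],[-0.1,0,0,0,0,0,0],[-0.45,0,0,0,0,0,0],[-0.45,0,0,0,0,0,0]]]'

```text
t: 14.58
ee_pos: [583.1, -15.6, 84.9]
orientation: [0.272, 2.347, -0.108]
ft_force: [-0.1, 0.2, -0.4]
width: 62.0
grasp_force: 0.1
```

Call:
servo_tool --plan '[[[-0.45,0,0,0,0,0,0],[-0.45,-0.24,0.057,0,0,0,0],[-0.45,-0.36,0.086,0,0,0,0],[-0.45,-0.36,0.086,0,0,0,0],[0.32,0,0,0,0,0,0]]]'

```text
t: 15.0
ee_pos: [541.9, -6.3, 84.5]
orientation: [0.272, 2.349, -0.108]
ft_force: [-2.2, 0.2, 1.7]
width: 60.0
grasp_force: 1.0
```

Call:
servo_tool --plan '[[[0.32,0,0,0,0,0,0],[0.32,0,0,0,0,0,0],[0.32,0,0,0,0,0,0]]]'

```text
t: 15.25
ee_pos: [546.3, -6.9, 85.5]
orientation: [0.272, 2.344, -0.108]
ft_force: [0.0, 0.0, 0.5]
width: 40.4
grasp_force: 0.0
```

```bash
cat > look.py <<'E'
from tgt import *
import sys
n=sys.argv[1]
W=cam('wrist'); im=vision.get_image('wrist'); cv2.imwrite(f'pics/{n}.png',im[:,:,::-1]); g=cv2.cvtColor(im,cv2.COLOR_RGB2GRAY)
todo(float(sys.argv[2]),.7,28.5)
x=int(proj(W,G(25,.7,25))[0]); print('col',x,[(r,int(g[r,x])) for r in range(170,280,2)])
for X in(38,44,50): print(X,'flat rear bot/top',[proj(W,G(X-27,.7,z))[1].round(1) for z in(20,30)],'L/R',proj(W,G(X,-26.3,30)).round(1),proj(W,G(X,27.7,30)).round(1))
print('seated rear at plate/top',[proj(W,G(23,.7,z))[1].round(1) for z in(20,26)],'rim',proj(W,G(21.5,.7,20))[1].round(1))
E
python3 look.py w5 15
```

```text
q [0.05 0.71 2.23 3.49 0.59 1.48] tip now(gauge) [5.7 1.8]
target TCP [555.2  -9.8  85.1] shift u [ 0.221 -0.073 -0.011] turn u [-0.04  0.   -0.01]
col 314 [(170, 76), (172, 77), (174, 77), (176, 74), (178, 77), (180, 79), (182, 76), (184, 75), (186, 72), (188, 76), (190, 75), (192, 71), (194, 74), (196, 74), (198, 76), (200, 73), (202, 73), (204, 73), (206, 93), (208, 136), (210, 143), (212, 144), (214, 141), (216, 142), (218, 142), (220, 140), (222, 141), (224, 143), (226, 147), (228, 142), (230, 142), (232, 142), (234, 146), (236, 143), (238, 140), (240, 104), (242, 79), (244, 126), (246, 163), (248, 171), (250, 171), (252, 171), (254, 168), (256, 160), (258, 159), (260, 179), (262, 233), (264, 238), (266, 225), (268, 139), (270, 126), (272, 125), (274, 128), (276, 140), (278, 136)]
38 flat rear bot/top [np.float64(238.5), np.float64(255.7)] L/R [271.2 270.2] [358.6 269.9]
44 flat rear bot/top [np.float64(242.4), np.float64(259.2)] L/R [272.3 272.9] [357.5 272.6]
50 flat rear bot/top [np.float64(246.1), np.float64(262.5)] L/R [273.4 275.5] [356.5 275.2]
seated rear at plate/top [np.float64(246.1), np.float64(255.8)] rim 245.2
```

View pics/w5.png

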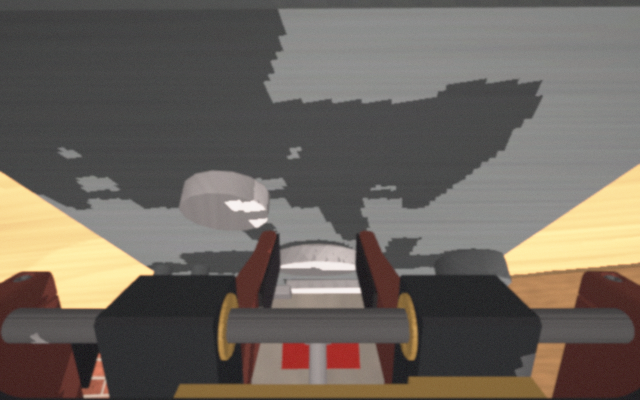

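The disc is centred between the closing fingers, its front slightly tipped into the pocket, and the small disc hasn't moved. Next is a slow push along the gauge's x.

Call:
servo_tool --plan '[[[0.32,0,-0.025,0,0,0,0],[0.32,0.1,-0.024,0,0,0,0],[0.32,0.1,-0.024,0,0,0,0],[0.32,0.05,-0.012,0,0,0,0],[0.32,0,0,0,0,0,0]]]'

```text
t: 15.72
ee_pos: [556.4, -10.4, 85.6]
orientation: [0.273, 2.344, -0.108]
ft_force: [0.3, 0.4, 0.5]
width: 29.9
grasp_force: 0.1
```

Call:
servo_tool --plan '[[[0.32,0.05,-0.012,0,0,0,0],[0.32,0.05,-0.012,0,0,0,0],[0.32,0.05,-0.012,0,0,0,0],[0.32,0,0,0,0,0,0]]]'

```text
t: 16.05
ee_pos: [561.9, -11.8, 85.5]
orientation: [0.273, 2.344, -0.108]
ft_force: [-1.1, -0.4, -0.5]
width: 29.6
grasp_force: 0.3
```

```bash
python3 look.py w6 26
```

```text
q [0.03 0.71 2.2  3.49 0.56 1.47] tip now(gauge) [21.7  0.5]
target TCP [565.9 -12.3  85.1] shift u [ 0.104 -0.014 -0.009] turn u [-0.04 -0.01 -0.01]
col 316 [(170, 74), (172, 76), (174, 74), (176, 77), (178, 74), (180, 69), (182, 74), (184, 77), (186, 72), (188, 74), (190, 75), (192, 75), (194, 76), (196, 74), (198, 75), (200, 73), (202, 73), (204, 77), (206, 74), (208, 71), (210, 70), (212, 72), (214, 75), (216, 75), (218, 78), (220, 129), (222, 143), (224, 144), (226, 144), (228, 143), (230, 140), (232, 131), (234, 146), (236, 165), (238, 167), (240, 168), (242, 171), (244, 171), (246, 173), (248, 170), (250, 180), (252, 233), (254, 239), (256, 231), (258, 154), (260, 126), (262, 130), (264, 128), (266, 128), (268, 130), (270, 130), (272, 134), (274, 143), (276, 158), (278, 160)]
38 flat rear bot/top [np.float64(226.8), np.float64(245.1)] L/R [269.8 262. ] [363.8 261.7]
44 flat rear bot/top [np.float64(231.3), np.float64(249.2)] L/R [271.1 265.2] [362.6 264.8]
50 flat rear bot/top [np.float64(235.6), np.float64(253.1)] L/R [272.3 268.2] [361.4 267.9]
seated rear at plate/top [np.float64(235.6), np.float64(246.0)] rim 234.6
```

Call:
servo_tool --plan '[[[0.32,0.03,-0.006,0,0,0,0],[0.32,0.03,-0.006,0,0,0,0],[0.32,0.025,-0.006,0,0,0,0],[0.32,0,0,0,0,0,0],[0.32,0,0,0,0,0,0]]]'

```text
t: 16.52
ee_pos: [565.1, -12.4, 85.4]
orientation: [0.272, 2.344, -0.108]
ft_force: [-0.8, -0.5, 0.7]
width: 29.8
grasp_force: 0.2
```

```bash
python3 look.py w7 28 | sed 's/(1[0-9]*, [0-9]*), //g'
```

```text
q [0.03 0.71 2.19 3.49 0.56 1.46] tip now(gauge) [25.1  0.6]
target TCP [567.9 -12.8  85.1] shift u [ 0.071 -0.009 -0.009] turn u [-0.04 -0.01 -0.01]
col 316 [(200, 75), (202, 75), (204, 72), (206, 73), (208, 75), (210, 77), (212, 74), (214, 77), (216, 74), (218, 79), (220, 94), (222, 119), (224, 140), (226, 143), (228, 139), (230, 144), (232, 153), (234, 159), (236, 159), (238, 160), (240, 160), (242, 158), (244, 155), (246, 157), (248, 194), (250, 238), (252, 240), (254, 199), (256, 133), (258, 129), (260, 130), (262, 131), (264, 128), (266, 128), (268, 128), (270, 148), (272, 145), (274, 157), (276, 162), (278, 161)]
38 flat rear bot/top [np.float64(224.3), np.float64(242.8)] L/R [268.9 260.3] [364.4 260. ]
44 flat rear bot/top [np.float64(229.0), np.float64(247.1)] L/R [270.3 263.5] [363.1 263.2]
50 flat rear bot/top [np.float64(233.4), np.float64(251.1)] L/R [271.5 266.6] [361.8 266.3]
seated rear at plate/top [np.float64(233.4), np.float64(243.9)] rim 232.4
```

Run:
```python
import cv2
i=cv2.imread('pics/w7.png')[195:295,215:415]; cv2.imwrite('pics/c7.png',cv2.resize(i,(800,400),interpolation=cv2.INTER_CUBIC))
```

View pics/c7.png

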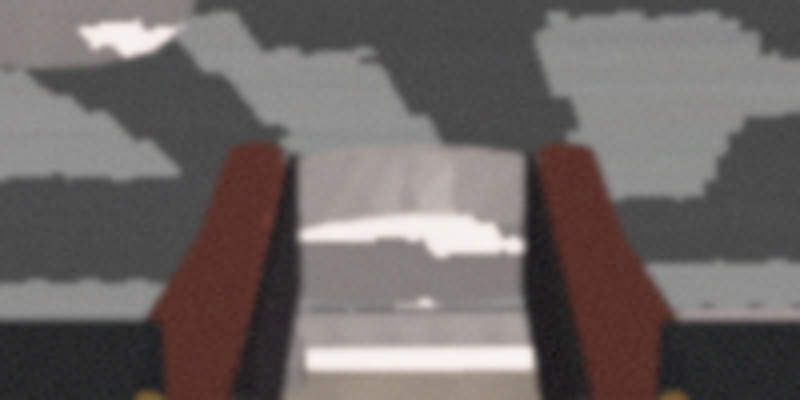

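The crop shows the disc's rear wall still tall (rows 231–248) and cradled evenly between the fingers, so it hasn't dropped yet. I'll push further in small steps.

Call:
servo_tool --plan '[[[0.32,0.025,-0.006,0,0,0,0],[0.32,0.025,-0.006,0,0,0,0],[0.32,0,0,0,0,0,0]]]'

```text
t: 16.82
ee_pos: [567.2, -12.9, 85.5]
orientation: [0.272, 2.344, -0.108]
ft_force: [0.1, -0.3, 0.3]
width: 29.9
grasp_force: 0.0
```

```bash
python3 look.py w8 28 | sed 's/(1[0-9]*, [0-9]*), //g'
```

```text
q [0.03 0.72 2.19 3.49 0.55 1.46] tip now(gauge) [27.3  0.7]
target TCP [567.9 -12.8  85.1] shift u [ 0.017  0.003 -0.009] turn u [-0.04 -0.01 -0.01]
col 316 [(200, 75), (202, 73), (204, 72), (206, 75), (208, 75), (210, 74), (212, 71), (214, 74), (216, 76), (218, 84), (220, 120), (222, 134), (224, 142), (226, 142), (228, 144), (230, 154), (232, 160), (234, 160), (236, 155), (238, 157), (240, 209), (242, 240), (244, 241), (246, 239), (248, 177), (250, 134), (252, 134), (254, 133), (256, 136), (258, 133), (260, 131), (262, 131), (264, 132), (266, 131), (268, 136), (270, 164), (272, 147), (274, 157), (276, 160), (278, 160)]
38 flat rear bot/top [np.float64(222.4), np.float64(241.1)] L/R [268.4 259. ] [364.8 258.7]
44 flat rear bot/top [np.float64(227.3), np.float64(245.5)] L/R [269.7 262.3] [363.5 262. ]
50 flat rear bot/top [np.float64(231.8), np.float64(249.6)] L/R [271.  265.5] [362.2 265.2]
seated rear at plate/top [np.float64(231.8), np.float64(242.3)] rim 230.7
```

Call:
servo_tool --plan '[[[0.32,0.025,-0.006,0,0,0,0],[0.32,0.025,-0.006,0,0,0,0],[0.32,0,0,0,0,0,0]]]'

```text
t: 17.12
ee_pos: [569.0, -13.4, 85.3]
orientation: [0.272, 2.345, -0.108]
ft_force: [-0.4, -0.0, 0.7]
width: 29.9
grasp_force: 0.4
```

```bash
python3 look.py w9 28 | sed 's/(1[0-9]*, [0-9]*), //g'
```

```text
q [0.03 0.72 2.18 3.49 0.55 1.46] tip now(gauge) [29.   0.6]
target TCP [567.9 -12.8  85.1] shift u [-0.026  0.015 -0.006] turn u [-0.04 -0.01 -0.01]
col 316 [(200, 75), (202, 76), (204, 75), (206, 74), (208, 76), (210, 75), (212, 75), (214, 74), (216, 75), (218, 101), (220, 125), (222, 138), (224, 143), (226, 142), (228, 152), (230, 156), (232, 160), (234, 160), (236, 154), (238, 170), (240, 231), (242, 240), (244, 241), (246, 227), (248, 142), (250, 132), (252, 133), (254, 135), (256, 136), (258, 133), (260, 131), (262, 135), (264, 131), (266, 133), (268, 134), (270, 134), (272, 149), (274, 160), (276, 160), (278, 158)]
38 flat rear bot/top [np.float64(221.2), np.float64(240.1)] L/R [268.1 258.2] [365.3 257.9]
44 flat rear bot/top [np.float64(226.1), np.float64(244.5)] L/R [269.4 261.6] [364.  261.3]
50 flat rear bot/top [np.float64(230.8), np.float64(248.7)] L/R [270.7 264.8] [362.7 264.5]
seated rear at plate/top [np.float64(230.8), np.float64(241.4)] rim 229.6
```

The disc dropped: its exposed rear wall is now about 10 px, or 6 mm, which is the seated height. I'll back off and plan the turn for the clip press.

Call:
servo_tool --plan '[[[0.32,-0.2,0.05,0,0,0,0],[0.32,-0.4,0.09,0,0,0,0],[0.4,-0.2,0.05,0.5,0,0,0],[0.6,0,0,0.9,0,0,0],[0.8,0,0,0.9,0,0,0]]]'

```text
t: 17.58
ee_pos: [534.7, -5.4, 176.4]
orientation: [0.272, 2.35, -0.108]
ft_force: [0.8, -1.5, 0.2]
width: 16.6
grasp_force: 0.0
```

Run:
```python
from sim import *
from tgt import *
o=readout.get_obs(); print(o['ee_pos'],o['qpos'].round(2)); im=vision.get_image('wrist'); cv2.imwrite('pics/w10.png',im[:,:,::-1])
# after yaw by 90 about z, tool azimuth is gauge +y; untilt about axis: tool z toward down
for n,yaw in((14,1),(18,1)):
  for k in(0,6,9):
    az=A+np.radians(5*n); ax=np.array([-np.sin(az),np.cos(az),0])
    print('---',n,k); sim([(n,[.03,-.15,.05,0,0,yaw]),(max(k,1),[0.1,0,0.05,*(ax*(k>0)).round(3)])])
```

```text
[534.73281838  -5.4126902  176.42003747] [0.05 0.47 2.26 3.67 0.39 1.28]
--- 14 0
14 [555. -89. 212.] q [-0.34  0.44  2.03  1.16  0.86  2.5 ] minj5 0.3 maxstep 0.3 zt [ 0.39  0.6  -0.7 ] xt [-0.39 -0.59 -0.71]
1 [559. -89. 214.] q [-0.34  0.45  2.02  1.15  0.86  2.51] minj5 0.86 maxstep 0.01 zt [ 0.39  0.6  -0.7 ] xt [-0.39 -0.59 -0.71]
--- 14 6
14 [555. -89. 212.] q [-0.34  0.44  2.03  1.16  0.86  2.5 ] minj5 0.3 maxstep 0.3 zt [ 0.39  0.6  -0.7 ] xt [-0.39 -0.59 -0.71]
6 [579. -89. 224.] q [-0.21  0.43  1.87  0.36  0.78  3.26] minj5 0.75 maxstep 0.14 zt [ 0.14  0.22 -0.96] xt [-0.53 -0.81 -0.26]
--- 14 9
14 [555. -89. 212.] q [-0.34  0.44  2.03  1.16  0.86  2.5 ] minj5 0.3 maxstep 0.3 zt [ 0.39  0.6  -0.7 ] xt [-0.39 -0.59 -0.71]
9 [591. -89. 230.] q [-0.15  0.45  1.8   0.01  0.9   3.57] minj5 0.75 maxstep 0.14 zt [-0.    0.01 -1.  ] xt [-0.55 -0.84 -0.01]
--- 18 0
18 [ 560. -113.  220.] q [-0.38  0.49  1.91  0.9   1.11  2.42] minj5 0.3 maxstep 0.3 zt [ 0.16  0.69 -0.7 ] xt [-0.16 -0.68 -0.71]
1 [ 564. -113.  222.] q [-0.38  0.49  1.9   0.9   1.12  2.43] minj5 1.12 maxstep 0.01 zt [ 0.16  0.69 -0.7 ] xt [-0.16 -0.68 -0.71]
--- 18 6
18 [ 560. -113.  220.] q [-0.38  0.49  1.91  0.9   1.11  2.42] minj5 0.3 maxstep 0.3 zt [ 0.16  0.69 -0.7 ] xt [-0.16 -0.68 -0.71]
6 [ 584. -113.  232.] q [-0.26  0.45  1.81  0.34  0.92  2.91] minj5 0.92 maxstep 0.11 zt [ 0.06  0.26 -0.96] xt [-0.22 -0.94 -0.26]
--- 18 9
18 [ 560. -113.  220.] q [-0.38  0.49  1.91  0.9   1.11  2.42] minj5 0.3 maxstep 0.3 zt [ 0.16  0.69 -0.7 ] xt [-0.16 -0.68 -0.71]
9 [ 596. -113.  238.] q [-0.19  0.46  1.76  0.01  0.93  3.18] minj5 0.92 maxstep 0.11 zt [-0.    0.01 -1.  ] xt [-0.23 -0.97 -0.01]
```

Run:
```python
from sim import *
from tgt import *
def ut(az_deg,u): a=np.radians(az_deg); return [round(-np.sin(a)*u,2),round(np.cos(a)*u,2)]
rows=[(10,[-.05,0,-.05,0,0,.5]),(5,[0,-.1,0,0,0,1])]
az=-13+25+25
for i in range(3):
    rows.append((5,[.1,-.15,.05,*ut(az+12,.4),1])); az+=25
sim(rows)
for r in rows: print(r)
```

```text
10 [518.  -5. 164.] q [-0.06  0.42  2.33  2.65  0.42  1.83] minj5 0.34 maxstep 0.12 zt [ 0.7   0.15 -0.7 ] xt [-0.69 -0.14 -0.71]
5 [518. -25. 164.] q [-0.2   0.44  2.27  1.82  0.58  2.18] minj5 0.45 maxstep 0.19 zt [ 0.57  0.43 -0.7 ] xt [-0.56 -0.42 -0.71]
5 [538. -55. 174.] q [-0.25  0.46  2.09  1.02  0.73  2.55] minj5 0.59 maxstep 0.19 zt [ 0.27  0.51 -0.81] xt [-0.39 -0.72 -0.58]
5 [558. -85. 184.] q [-0.26  0.49  1.92  0.56  0.91  2.55] minj5 0.76 maxstep 0.11 zt [ 0.02  0.43 -0.9 ] xt [-0.05 -0.9  -0.43]
5 [ 578. -115.  194.] q [-0.25  0.51  1.81  0.25  1.    2.35] minj5 0.94 maxstep 0.07 zt [-0.11  0.25 -0.96] xt [ 0.36 -0.89 -0.27]
(10, [-0.05, 0, -0.05, 0, 0, 0.5])
(5, [0, -0.1, 0, 0, 0, 1])
(5, [0.1, -0.15, 0.05, np.float64(-0.3), np.float64(0.26), 1])
(5, [0.1, -0.15, 0.05, np.float64(-0.38), np.float64(0.11), 1])
(5, [0.1, -0.15, 0.05, np.float64(-0.4), np.float64(-0.06), 1])
```

Run:
```python
from sim import *
rows=[(10,[-.05,0,-.05,-.3,.07,.8]),(5,[0,-.1,0,0,0,1]),(5,[.1,-.15,.05,-.3,.26,1]),(5,[.1,-.15,.05,-.4,.1,.7]),(5,[.1,-.15,.05,-.4,0,0.1])]
sim(rows)
```

```text
10 [518.  -5. 164.] q [-0.06  0.41  2.31  2.59  0.34  1.53] minj5 0.34 maxstep 0.12 zt [ 0.65  0.14 -0.74] xt [-0.61 -0.49 -0.62]
5 [518. -25. 164.] q [-0.19  0.43  2.26  1.74  0.52  1.9 ] minj5 0.37 maxstep 0.21 zt [ 0.54  0.4  -0.74] xt [-0.34 -0.7  -0.62]
5 [538. -55. 174.] q [-0.24  0.46  2.08  0.94  0.69  2.26] minj5 0.54 maxstep 0.19 zt [ 0.25  0.47 -0.85] xt [-0.06 -0.87 -0.5 ]
5 [558. -85. 184.] q [-0.25  0.47  1.95  0.54  0.81  2.31] minj5 0.71 maxstep 0.09 zt [ 0.08  0.36 -0.93] xt [ 0.2  -0.92 -0.34]
5 [ 578. -115.  194.] q [-0.25  0.48  1.87  0.3   0.79  2.44] minj5 0.79 maxstep 0.05 zt [ 0.07  0.2  -0.98] xt [ 0.24 -0.95 -0.18]
```

Call:
servo_tool --plan '[[[1,-0.05,0,-0.05,-0.3,0.07,0.8],[1,-0.05,0,-0.05,-0.3,0.07,0.8],[1,-0.05,0,-0.05,-0.3,0.07,0.8],[1,-0.05,0,-0.05,-0.3,0.07,0.8],[1,-0.05,0,-0.05,-0.3,0.07,0.8]]]'

```text
t: 18.05
ee_pos: [526.1, -5.4, 167.2]
orientation: [-0.209, 2.366, -0.094]
ft_force: [0.5, -0.1, 0.6]
width: 0.4
grasp_force: 0.0
```

Call:
servo_tool --plan '[[[1,-0.05,0,-0.05,-0.3,0.07,0.8],[1,-0.05,0,-0.05,-0.3,0.07,0.8],[1,-0.05,0,-0.05,-0.3,0.07,0.8],[1,-0.05,0,-0.05,-0.3,0.07,0.8],[1,-0.05,0,-0.05,-0.3,0.07,0.8]]]'

```text
t: 18.47
ee_pos: [516.1, -5.4, 157.0]
orientation: [-0.686, 2.318, -0.077]
ft_force: [-0.2, -0.5, 0.2]
width: 0.4
grasp_force: 0.0
```

Call:
servo_tool --plan '[[[1,0,-0.1,0,0,0,0.9],[1,0,-0.1,0,0,0,0.9],[1,0,-0.1,0,0,0,0.9],[1,0,-0.1,0,0,0,0.9],[1,0,-0.1,0,0,0,0.9]]]'

```text
t: 18.88
ee_pos: [515.9, -25.1, 157.1]
orientation: [-1.117, 2.144, 0.103]
ft_force: [0.9, 0.9, -0.8]
width: 0.3
grasp_force: 0.0
```

Run:
```python
from sim import *
print(readout.get_obs()['qpos'].round(2))
rows=[(5,[.1,-.15,.05,-.3,.26,1]),(5,[.1,-.15,.05,-.4,.1,.7]),(5,[.1,-.15,.05,-.4,0,0.3])]
sim(rows)
```

```text
[-0.31  0.51  2.21  1.71  0.55  1.86]
5 [536. -55. 167.] q [-0.24  0.46  2.1   0.99  0.64  2.25] minj5 0.51 maxstep 0.19 zt [ 0.28  0.45 -0.85] xt [-0.1  -0.87 -0.49]
5 [556. -85. 177.] q [-0.25  0.48  1.97  0.57  0.75  2.32] minj5 0.66 maxstep 0.09 zt [ 0.11  0.35 -0.93] xt [ 0.16 -0.93 -0.33]
5 [ 576. -115.  187.] q [-0.25  0.48  1.89  0.31  0.76  2.39] minj5 0.75 maxstep 0.05 zt [ 0.08  0.2  -0.98] xt [ 0.29 -0.94 -0.17]
```

Call:
servo_tool --plan '[[[1,0.1,-0.15,0.05,-0.3,0.26,1],[1,0.1,-0.15,0.05,-0.3,0.26,1],[1,0.1,-0.15,0.05,-0.3,0.26,1],[1,0.1,-0.15,0.05,-0.3,0.26,1],[1,0.1,-0.15,0.05,-0.3,0.26,1]]]'

```text
t: 19.3
ee_pos: [535.9, -54.9, 167.0]
orientation: [-1.671, 1.996, 0.229]
ft_force: [0.6, 0.4, 0.3]
width: 0.2
grasp_force: 0.0
```

Call:
servo_tool --plan '[[[1,0.1,-0.15,0.05,-0.4,0.1,0.7],[1,0.1,-0.15,0.05,-0.4,0.1,0.7],[1,0.1,-0.15,0.05,-0.4,0.1,0.7],[1,0.1,-0.15,0.05,-0.4,0.1,0.7],[1,0.1,-0.15,0.05,-0.4,0.1,0.7]]]'

```text
t: 19.72
ee_pos: [556.0, -84.6, 177.0]
orientation: [-2.098, 1.827, 0.204]
ft_force: [-0.3, -0.9, -0.3]
width: 0.3
grasp_force: 0.0
```

Call:
servo_tool --plan '[[[1,0.1,-0.15,0.05,-0.4,0,0.3],[1,0.1,-0.15,0.05,-0.4,0,0.3],[1,0.1,-0.15,0.05,-0.4,0,0.3],[1,0.1,-0.15,0.05,-0.4,0,0.3],[1,0.1,-0.15,0.05,-0.4,0,0.3]]]'

```text
t: 20.13
ee_pos: [575.9, -114.5, 186.9]
orientation: [-2.337, 1.766, 0.079]
ft_force: [-0.0, -0.5, 0.4]
width: -0.0
grasp_force: 0.0
```

Run:
```python
from tgt import *
o=readout.get_obs(); r=R.from_rotvec(o['orientation']).as_matrix(); z=r[:,2]
print(o['qpos'].round(2),o['ee_pos'],z.round(3),r[:,0].round(2),'t',o['t'])
ax=np.cross(z,[0,0,-1]);ax*=np.degrees(np.arcsin(np.linalg.norm(ax)))/np.linalg.norm(ax)/5
print('untilt units',ax.round(2)); P=G(64,-94.5,60)
tip=o['ee_pos']+80*z; print('tip',tip.round(1),'pad',P.round(1),'TCP shift u if upright',((P+[0,0,80]-o['ee_pos'])/40).round(2))
T=cam('top'); S=cam('side'); ut=None
it=vision.get_image('top'); iss=vision.get_image('side')
cv2.imwrite('pics/t11.png',it[:,:,::-1]);cv2.imwrite('pics/s11.png',iss[:,:,::-1])
cv2.imwrite('pics/c11.png',np.hstack([cv2.resize(it[90:310,220:440],(400,400)),cv2.resize(iss[130:310,210:410],(400,360)).copy() if 0 else cv2.resize(iss[130:330,210:410],(400,400))])[:,:,::-1])
```

```text
[-0.3   0.52  1.81  0.3   0.81  2.36] [ 575.91400591 -114.51109831  186.85446997] [ 0.084  0.199 -0.976] [ 0.28 -0.95 -0.17] t 20.1333
untilt units [-2.3   0.97  0.  ]
tip [582.6 -98.6 108.7] pad [ 636.2 -126.6   60. ] TCP shift u if upright [ 1.51 -0.3  -1.17]
```

View pics/c11.png

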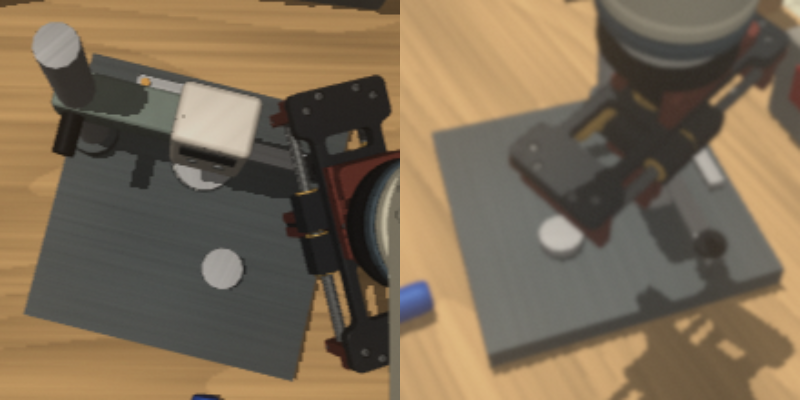

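The disc sits in the pocket under the head, the small disc is untouched, and the closed fingers are above and in front of the pad. Next I'll move over the pad.

Call:
servo_tool --plan '[[[1,0.4,-0.2,0,0,0,0],[1,0.5,-0.25,0,0,0,0],[1,0.44,-0.25,-0.3,0,0,0],[1,0,0,-0.6,0,0,0],[1,0,0,-0.3,0,0,0]]]'

```text
t: 20.65
ee_pos: [629.4, -142.4, 136.9]
orientation: [-2.333, 1.768, 0.081]
ft_force: [-1.6, 0.6, 0.1]
width: 0.2
grasp_force: 0.0
```

Run:
```python
from tgt import *
o=readout.get_obs(); z=R.from_rotvec(o['orientation']).as_matrix()[:,2]; print('tip',(o['ee_pos']+80*z).round(1),'pad',G(64,-95,48).round(1),o['qpos'].round(2),o['ft_force'])
for n in('side','top','wrist'): cv2.imwrite(f'pics/{n}12.png',vision.get_image(n)[:,:,::-1])
a=cv2.imread('pics/side12.png')[170:320,290:440];b=cv2.imread('pics/wrist12.png')
cv2.imwrite('pics/c12.png',np.hstack([cv2.resize(a,(320,320)),cv2.resize(b[50:350],(480,320))]))
```

```text
tip [ 636.1 -126.3   58.9] pad [ 636.  -127.1   48. ] [-0.32  0.66  1.68  0.31  0.8   2.33] [-1.59035877  0.60212372  0.11860026]
```

View pics/c12.png

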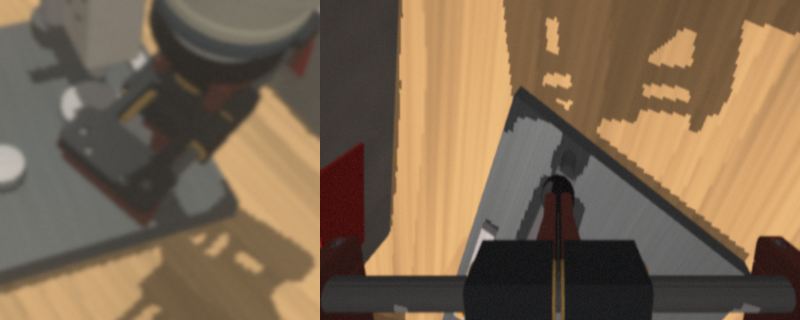

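The wrist view shows the closed fingertips directly over the black pad. I'll press down while watching the force.

Call:
servo_tool --plan '[[[1,0,0,-0.15,0,0,0],[1,0,0,-0.1,0,0,0],[1,0,0,-0.05,0,0,0],[1,0,0,0,0,0,0]]]'

```text
t: 21.13
ee_pos: [630.3, -142.6, 127.5]
orientation: [-2.334, 1.766, 0.076]
ft_force: [0.1, -0.1, 0.0]
width: 0.4
grasp_force: 0.2
```

Call:
servo_tool --plan '[[[1,0,0,-0.05,0,0,0],[1,0,0,-0.05,0,0,0],[1,0,0,-0.025,0,0,0]]]'

```text
t: 21.38
ee_pos: [630.5, -142.6, 123.1]
orientation: [-2.334, 1.766, 0.076]
ft_force: [-2.4, -0.7, 4.9]
width: 0.7
grasp_force: 2.7
```

Call:
servo_tool --plan '[[[1,0,0,-0.04,0,0,0],[1,0,0,-0.04,0,0,0],[1,0,0,-0.025,0,0,0]]]'

```text
t: 21.63
ee_pos: [630.5, -142.6, 119.0]
orientation: [-2.334, 1.766, 0.076]
ft_force: [-4.3, 2.2, 12.2]
width: 0.2
grasp_force: 6.2
```

Call:
servo_tool --plan '[[[1,0,0,-0.025,0,0,0],[1,0,0,-0.025,0,0,0],[1,0,0,0,0,0,0]]]'

```text
t: 21.88
ee_pos: [630.6, -142.6, 118.7]
orientation: [-2.333, 1.765, 0.076]
ft_force: [-7.7, -0.1, 20.7]
width: 0.5
grasp_force: 9.6
```

Call:
servo_tool --plan '[[[1,0,0,-0.025,0,0,0],[1,0,0,-0.02,0,0,0],[1,0,0,0,0,0,0]]]'

```text
t: 22.13
ee_pos: [630.7, -142.7, 118.4]
orientation: [-2.333, 1.764, 0.076]
ft_force: [-12.6, 0.7, 32.1]
width: 0.5
grasp_force: 15.7
```

Call:
servo_tool --plan '[[[1,0,0,0.15,0,0,0],[1,0,0,0.5,0,0,0],[1,0,-0.5,0.9,0,0,0],[1,0,-0.9,0.9,0,0,0],[1,-0.2,-0.9,0.8,0,0,0]]]'

```text
t: 22.55
ee_pos: [624.6, -223.1, 235.4]
orientation: [-2.336, 1.763, 0.073]
ft_force: [1.0, 0.3, -0.0]
width: 0.2
grasp_force: 0.0
```

Call:
servo_tool --plan '[[[1,-0.2,-0.9,0.5,0,0,0],[1,-0.2,-0.9,0,0,0,0],[1,0,0,0,0,0,0]]]'

```text
t: 22.8
ee_pos: [607.1, -300.9, 255.5]
orientation: [-2.332, 1.771, 0.066]
ft_force: [-0.7, 0.8, -1.0]
width: 0.6
grasp_force: 0.0
```

Run:
```python
from tgt import *
for n in('side','top'): cv2.imwrite(f'pics/{n}13.png',vision.get_image(n)[:,:,::-1])
a=cv2.imread('pics/side13.png')[170:300,270:420];b=cv2.imread('pics/side0.png')[170:300,270:420]
cv2.imwrite('pics/c13.png',np.hstack([cv2.resize(x,(400,347),interpolation=cv2.INTER_CUBIC) for x in(b,a)]))
T,S=cam('top'),cam('side')
t=vision.get_image('top');s=vision.get_image('side')
for z in(48,39): print(z,proj(T,G(64,-95,z)).round(1),proj(S,G(64,-95,z)).round(1))
for n,im in(('top0',cv2.imread('pics/top0.png')),('top',t),('side0',cv2.imread('pics/side0.png')),('side',s)):
    c=(394,181) if 'top' in n else (365,252); g=cv2.cvtColor(im,cv2.COLOR_BGR2GRAY)[c[1]-14:c[1]+14,c[0]-14:c[0]+14]
    m=(g<45).astype('uint8'); k=cv2.connectedComponentsWithStats(m); i=1+k[2][1:,4].argmax(); print(n,k[3][i]+np.array(c)-14,k[2][i])
    for u,nm in(((342,238),'small'),) if 'top' in n else (((290,247),'small'),): print(blob(im,u,120)[0])
```

```text
48 [395.3 181.2] [365.5 250.6]
39 [394.2 182.1] [364.8 254.1]
top0 [391.86503067 183.00306748] [  0   3  26  25 326]
[341.76243094 237.35359116]
top [390.11447811 183.07407407] [  0   3  26  25 297]
[341.71703297 237.33241758]Traceback (most recent call last):
  File "<stdin>", line 10, in <module>
ValueError: attempt to get argmax of an empty sequence
```

View pics/c13.png

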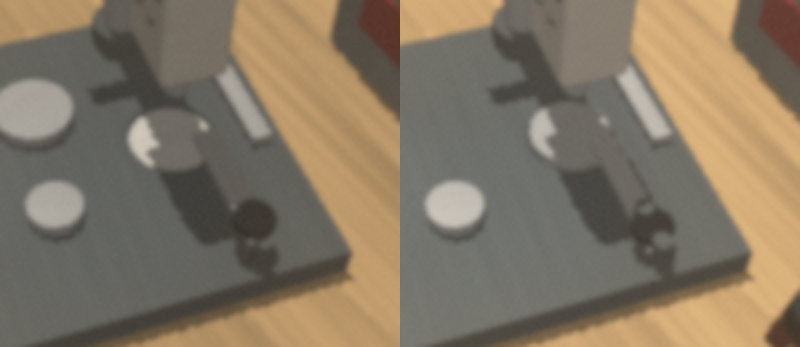

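Compared with the start, the pad is about 3 px lower (3.5 px expected for 9 mm of travel) and the press ended against a hard stop at 32 N. The disc fills the pocket, and the small disc and feeler haven't moved. The arm is clear, so I'm handing in.

```bash
python3 -c "
from workcell import close_job
print(close_job())"
```

```text
the job is handed in; nothing more can be done
None
```

The job is handed in: the larger disc lies in the pocket and the clip was pressed down to its stop, judging by the camera views and the press force; the small disc and feeler gauge look unmoved, and no verdict came back.

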